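Lay out the engraved desk set

ROBOT

A 6-joint arm with a two-finger parallel gripper is mounted at the origin on the work surface. World frame = base frame: x ahead of the robot, y to its left, z up, the work surface at z = 0. Lengths are in m, angles in degrees, forces in N, time in s.
With the tool pointing down it reaches from about 0.35 to 0.875 m from the base axis. Payload 4.2 kg.
Tool frame: the origin (TCP) lies midway between the tips of the shut fingers; the grasp point (between the pads) lies r.pinch_z behind it (r.pinch_z is the distance from the TCP to the grasp point, in m); z points along the fingers, y is the direction in which the jaws open and shut (so a half turn about z gives the same grasp; the last joint's range is limited). The gripper opens to 87 mm and grips with 3 to 60 N. Pads are 19 mm wide; open, the fingers measure 117 mm over their backs; the gripper's body (75 mm by 190 mm) begins 51 mm behind the grasp point.
Start: joints at [-56.001, 22.042, 0.453, 0, -68.411, -14.817], TCP at [0.205, -0.59, 0.223] pointing down, gripper open.
Joint ranges: [-179.83, 179.83], [-69.29, 118.12], [-61.27, 80.66], [-181.25, 117.63], [-171.15, -9.14], [-177.46, 177.46]. Speed limits (degrees/s): [159.86, 159.86, 180, 180, 180, 180].

INTERFACE

Orientations are given as a 3x3 rotation matrix whose columns are the frame's x, y, z axes.
In Python, from station import r gives the robot as it stands. The module is installed in compiled form; this text tells all that it offers.
- The arm moves only by the tool play_rows, never from a script. Its argument "deltas" is a list of rows, each a list of 7 numbers: the shift along the tool's x, y, z in units of 25 mm (1.0 is 25 mm), then the turn, a rotation vector about the tool's x, y, z in units of 5 degrees (1.0 is 5 degrees), then the finger opening in mm, from 0 to 87. In form: [[tx, ty, tz, wx, wy, wz, fingers], ...]. A call has 1 to 12 rows; each row is the pose to reach, as a shift and turn from the pose commanded when the call began, along the tool's axes at that moment; what a row does not reach only later rows make up. A row lasts 1/10 s, in which the tool goes at most 50 mm and 8.59 degrees, less where a joint would pass 70% of its speed; a pose out of reach is approached as far as the arm can. A call with a gripper value outside its range is refused whole. The fingers move at their own pace and stop on an object; the grip force is fixed at half the most. Time passes only in rows, so rows that repeat a pose let the fingers close. It gives the time, the measured TCP pose, the force and the opening at its end, in the units of the state.
- r.sense(): the state, without advancing time (a new reading comes with each control period).
- r.capture(name): name is "scene" or "top" or "wrist"; returns a dict with "pixels" (480x640x3 uint8, red, green, blue), "camera_matrix" (3x3 intrinsics, pixels), "k1" (the pictures are not rectified: a ray, as slopes to the right and down, at radius r is drawn at 1 + k1 r^2 times it, then the intrinsics apply), "R" (3x3) and "t" (3): a world point X has camera coordinates R X + t; the wrist camera has in their place "T_tool_cam" (4x4, takes a point from camera to tool coordinates, whose origin is the TCP and whose axes are the flange's). Camera axes: x right, y down, z forward; pixel columns grow to the right and rows downward; lengths in m; the calibration is good to about 2 mm. A picture is of the moment at which its call begins: read the wrist's pose just before it. There is no depth.
- r.finish_job(): hands the job in, once; it reports no verdict.
Trained networks look in the newest picture that a camera, given by its name, has taken for a name from the list of things; names that differ only in an ending like _2 or _b are one class to them, and where a whole thing is asked for, a point or a joint stands for the part that bears it (a point fixed in the world has none). Each returns a list of dicts, best first, with "score" (0 to 1); they miss things now and then, are a little off and sometimes report something else, mostly with a low value. They report only what shows in the picture. A call takes as long as a camera call. They do not tell look-alikes from the thing itself.
- r.spot_in(camera, target): "centre" ([x, y, z] in m, in world coordinates, good to about 4 mm: the middle of the surface that is visible of it).
- r.cut_out(camera, target): "region" (480x640 bool, what is visible of it).
The state is a dict: "time_s": time; "joints": joint angles; "joint_velocities": joint speeds; "effort": joint torques, N m; "tcp_pos": TCP position; "ee_rot": TCP orientation; "wrist_force": force on the tool from outside, world axes, zero at the start; "moment": the same for the moment, N m; "gripper_width": opening from 0.0 (shut) to 1.0 (fully open).
Only numpy, scipy, OpenCV 4.12 (cv2) and the standard library are available. Lean on these libraries where they do the work, as an engineer would, in place of code of your own. Each camera call takes 0.05 s, during which the arm holds its last target.

TASK

Lay out the finished desk set for the customer to look at: stand the chequered box midway between the two walls of the black letter holder, on its cork square and squared up with it, and put the brass paperweight on the middle of the box's top. At the portrait board, stand the black pen cup to the left of the portrait, centred on the green round, and the wooden-handled seal to its right, centred on the red round (left and right as the robot sees them). Everything stands upright and released; leave the hammer, the graver and the yellow spool where they lie.

Things in the scene. Friction and masses are not known exactly. Their poses are not given: they have to be found in the camera images.
- box: Loose closed box, black with a white chequered inlay on its top and sides, 60 x 60 mm and 45 mm high, about 0.16 kg. Origin at the centre of its underside; x and y run along its sides, z up. It can be gripped across any pair of opposite sides.
- weight: Loose solid brass paperweight, an upright plain cylinder 44 mm across and 40 mm high, with a dark ring inlaid in the top, about 0.35 kg. Origin at the centre of its underside, z up.
- cup: Loose pen cup, a black upright open cylinder with white inlaid dots, 56 mm across and 95 mm high, wall 4 mm, empty, about 0.18 kg (the taller closed black vases are fixed and no part of the job). Grip it in its upper third. Origin at the centre of its underside, z up.
- seal: Loose hand seal standing on its steel foot: foot disc 44 mm across and 12 mm high, above it a pale wooden handle with a narrow neck (20 mm across at 24 mm height) and a bulb 34 mm across between 48 and 70 mm height; 75 mm high in all, about 0.14 kg. Origin at the centre of its underside, z up; grip it by the bulb.
- holder: Fixed black letter holder: base 80 (x) x 164 (y) x 8 mm with an upright wall at each y end, 10 mm thick, inner faces 144 mm apart, tops 54 mm above the table; open at both x sides. A flush 68 mm cork square marks the middle of the base. Origin at the centre of its underside: the box's place is x = 0, y = 0, z = 8 mm. Turned at most 0.25 rad.
- board: Fixed dark wooden board, 100 (x) x 230 (y) x 8 mm, with an engraved steel portrait plate (90 x 74 mm, 3 mm proud) in its middle and two flush felt rounds 70 mm across, tops 8 mm above the table: green at x = 0, y = +78 mm (robot's left), red at x = 0, y = -78 mm (right). Origin at the centre of its underside. Turned at most 0.25 rad from the robot's axes.
- hammer: Bystander, to be left alone: loose chasing hammer with a wooden handle, lying about along x, 195 mm long, dark steel head 70 mm wide across at the +x end, 25 mm high. Origin on the table under the handle, 72 mm behind the head's middle.
- graver: Bystander, to be left alone: loose graver with a pale wooden handle, lying about along x, 160 mm long, 26 mm wide and high, steel rod at its +x end. Origin on the table under the middle of its length.
- spool: Bystander, to be left alone: loose upright yellow thread spool, 36 mm across and 44 mm high. Origin at the centre of its underside.
Not all that is in view belongs to the job. What is shaped like the seal but pink or turquoise is not meant.

How it is judged:
By the outcome, as a careful person would: the job done as asked, in the order asked, and still so for the second after the job is handed in, with the robot touching nothing.
It also fails if it takes over 120 s, if anything falls off the work surface, if the arm or the gripper's body presses on something with over 40 N, if the wrist force passes 120 N, or if a joint passes its speed limit or range.

## Working session

There is one attempt and no reset: what is moved stays moved. The work goes in short steps, Python scripts to look and compute and a tool call to move; the robot and the scene stay as the last step left them, time stands still between calls to the robot, and variables do not carry over. Pictures are saved under pics/ and viewed, and the job is handed in when it is done.

Besides the shell and the picture viewer there is one more tool, called after "Emit:" as name(argument=value, ...) on one line, values as JSON. play_rows: Moves the arm, as the interface text tells. Its arguments: {"type":"object","properties":{"deltas":{"type":"array","items":{"type":"array","items":{"type":"number"}}}},"required":["deltas"]}

```bash
mkdir -p pics; python3 - <<'E'
from station import r
import cv2,numpy as np
s=r.sense(); print(s, r.pinch_z)
for n in ["scene","top","wrist"]:
    c=r.capture(n); cv2.imwrite(f"pics/{n}0.png",c["pixels"][:,:,::-1])
    print(n,{k:np.round(v,4).tolist() for k,v in c.items() if k!="pixels"})
    for t in ["box","weight","cup","seal","holder","board","hammer","graver","spool"]:
        try: print(t,[(np.round(d["centre"],3).tolist(),round(d["score"],2)) for d in r.spot_in(n,t)])
        except Exception as e: print(t,e)
E
```

```text
{'time_s': 0.0, 'joints': array([-5.60027457e+01,  2.20906397e+01,  3.77613236e-01, -2.94545239e-02,
       -6.84116155e+01, -1.48171379e+01]), 'joint_velocities': array([0.0774719 , 0.0123799 , 0.01735214, 0.08389038, 0.04215612,
       0.01070184]), 'effort': array([ 1.82212630e-04, -3.90665925e+01,  1.87404031e+01,  4.21995386e+00,
        1.09686772e-02, -1.81639116e-04]), 'tcp_pos': array([ 0.20515256, -0.5897099 ,  0.2214449 ]), 'ee_rot': array([[-9.44552699e-01, -3.28358839e-01, -8.20056009e-04],
       [-3.28359849e-01,  9.44550433e-01,  2.07080212e-03],
       [ 9.46180786e-05,  2.22525520e-03, -9.99997520e-01]]), 'wrist_force': array([-0.06646744, -0.173315  ,  0.38388577]), 'moment': array([ 0.00138474, -0.01572107, -0.06706564]), 'gripper_width': 1.0004292005463555} 0.0187
scene {'camera_matrix': [[558.947, 0.0, 308.4205], [0.0, 558.947, 242.5918], [0.0, 0.0, 1.0]], 'k1': -0.1021, 'R': [[-0.3403, 0.9403, 0.0077], [0.6718, 0.2489, -0.6976], [-0.6579, -0.2322, -0.7164]], 't': [0.1581, -0.2629, 1.3987]}
box [([0.441, 0.322, 0.041], 0.83)]
weight [([0.437, 0.122, 0.038], 0.82
[... 918 characters left out ...]
96, 0.058], 0.78), ([0.324, -0.118, 0.071], 0.62), ([0.266, -0.238, 0.068], 0.61)]
holder [([0.611, -0.011, 0.011], 0.95)]
board [([0.58, -0.261, 0.01], 0.94)]
hammer [([0.43, -0.003, 0.021], 0.8)]
graver [([0.373, -0.22, 0.024], 0.88), ([0.421, -0.333, 0.06], 0.64)]
spool [([0.413, 0.219, 0.044], 0.65), ([0.581, -0.258, 0.01], 0.47)]
wrist {'camera_matrix': [[368.0562, 0.0, 313.5393], [0.0, 368.0562, 233.7538], [0.0, 0.0, 1.0]], 'k1': -0.032, 'T_tool_cam': [[-0.0008, -0.9689, -0.2474, 0.0664], [1.0, -0.0006, -0.001, 0.0002], [0.0008, -0.2474, 0.9689, -0.1618], [0.0, 0.0, 0.0, 1.0]]}
box []
weight []
cup [([0.409, -0.347, 0.064], 0.79)]
seal []
holder []
board []
hammer []
graver []
spool []
```

View pictures.

View pics/scene0.png

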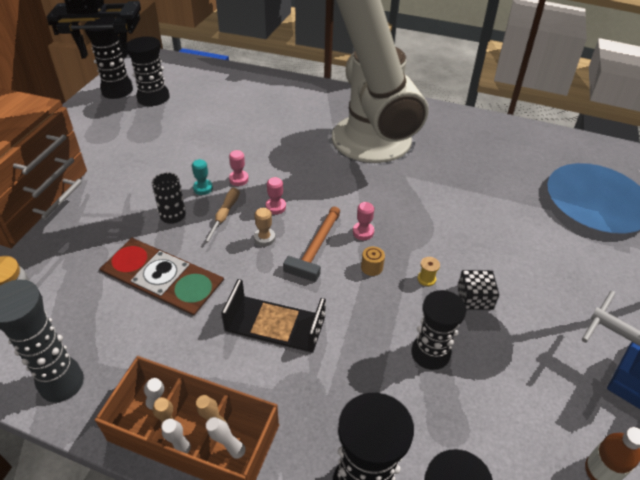

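View pics/top0.png

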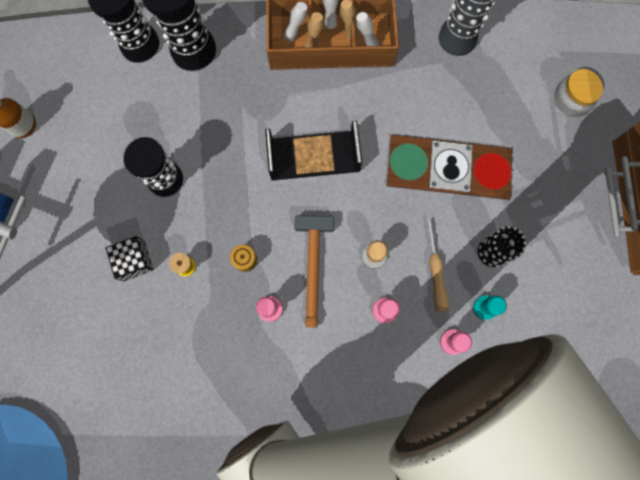

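View pics/wrist0.png

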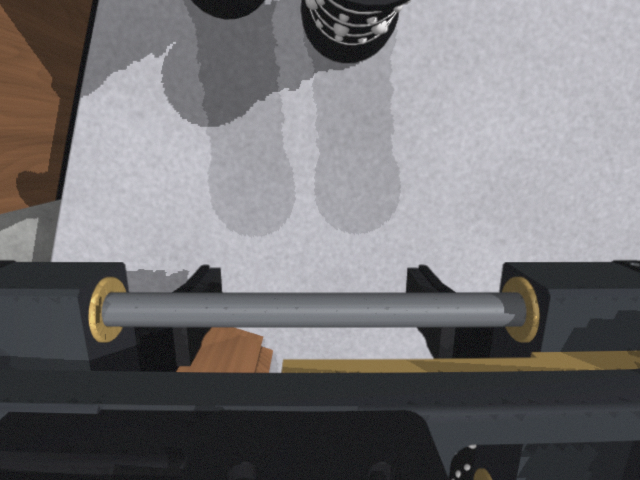

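```bash
cat > h.py <<'E'
from station import r
import cv2,numpy as np
def cap(n):
    s=r.sense(); c=r.capture(n)
    if n=="wrist":
        T=np.eye(4);T[:3,:3]=s["ee_rot"];T[:3,3]=s["tcp_pos"]
        Twc=T@c["T_tool_cam"]; c["R"]=Twc[:3,:3].T; c["t"]=-c["R"]@Twc[:3,3]
    c["t"]=np.array(c["t"]);c["R"]=np.array(c["R"]);c["K"]=np.array(c["camera_matrix"])
    return c
def proj(c,X):
    X=np.atleast_2d(X); p=X@c["R"].T+c["t"]; u=p[:,:2]/p[:,2:]
    u=u*(1+c["k1"]*(u**2).sum(1,keepdims=True))
    return u*[c["K"][0,0],c["K"][1,1]]+c["K"][:2,2]
def unproj(c,px,z):
    px=np.atleast_2d(px).astype(float)
    d=(px-c["K"][:2,2])/[c["K"][0,0],c["K"][1,1]]; u=d.copy()
    for _ in range(20): u=d/(1+c["k1"]*(u**2).sum(1,keepdims=True))
    ray=np.c_[u,np.ones(len(u))]@c["R"]; o=-c["R"].T@c["t"]
    return o+ray*((z-o[2])/ray[:,2])[:,None]
def crop(c,name,x0,y0,x1,y1,f=4):
    cv2.imwrite(f"pics/{name}.png",cv2.resize(c["pixels"][y0:y1,x0:x1,::-1],None,fx=f,fy=f,interpolation=cv2.INTER_CUBIC))
def go(x,y,z,yaw=None):
    """delta from commanded (approx measured) pose to vertical tool with tool-x heading yaw deg"""
    s=r.sense();R=s["ee_rot"];d=R.T@(np.array([x,y,z])-s["tcp_pos"])/0.025
    if yaw is None: yaw=np.degrees(np.arctan2(R[1,0],R[0,0]))
    a=np.radians(yaw);G=np.array([[np.cos(a),np.sin(a),0],[np.sin(a),-np.cos(a),0],[0,0,-1]])
    w=np.degrees(cv2.Rodrigues(R.T@G)[0].ravel())/5
    print("delta",np.round(d,3),"rot",np.round(w,3),"tcp",np.round(s["tcp_pos"],4),"yaw",np.round(np.degrees(np.arctan2(R[1,0],R[0,0])),2),"j",np.round(s["joints"],1),"F",np.round(s["wrist_force"],1),"w",round(s["gripper_width"],3),"t",round(s["time_s"],2))
E
python3 - <<'E'
from h import *
c=cap("top"); np.save("top.npy",c,allow_pickle=True)
d=cap("scene"); np.save("scene.npy",d,allow_pickle=True)
crop(c,"t_holder",250,100,530,220,2.8); crop(d,"s_holder",90,220,340,370,3.2)
crop(c,"t_mid",90,210,290,360,4); crop(c,"t_right",340,200,540,350,4)
E
```

```text
(no output)
```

View pics/t_holder.png

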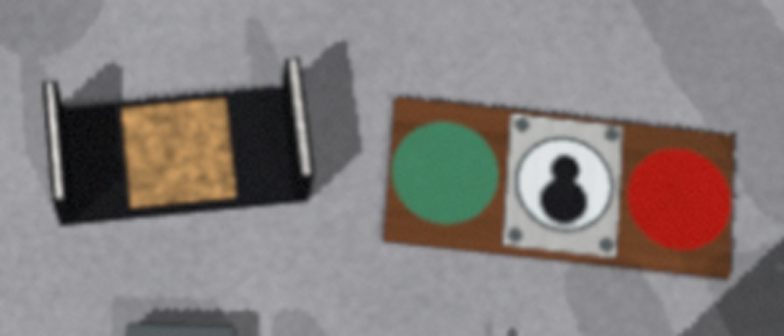

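View pics/s_holder.png

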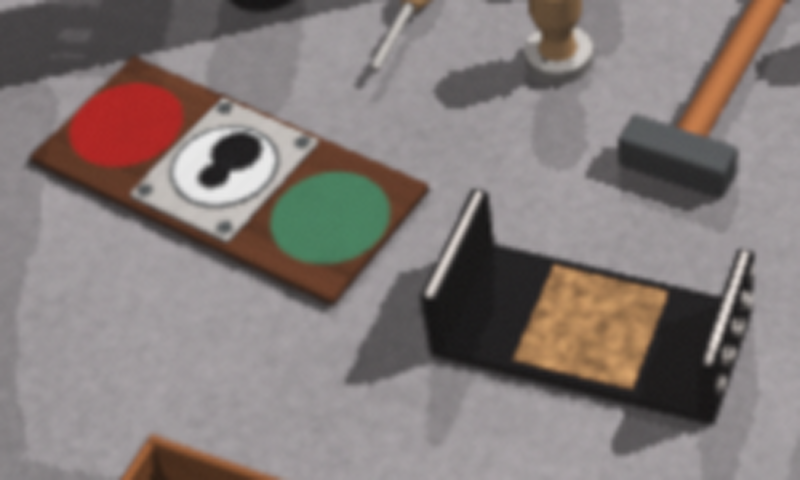

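View pics/t_mid.png

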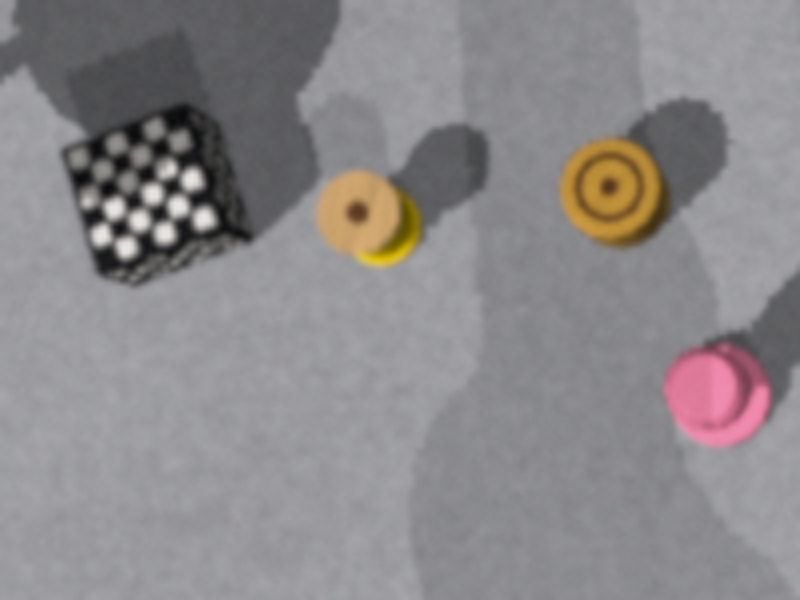

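View pics/t_right.png

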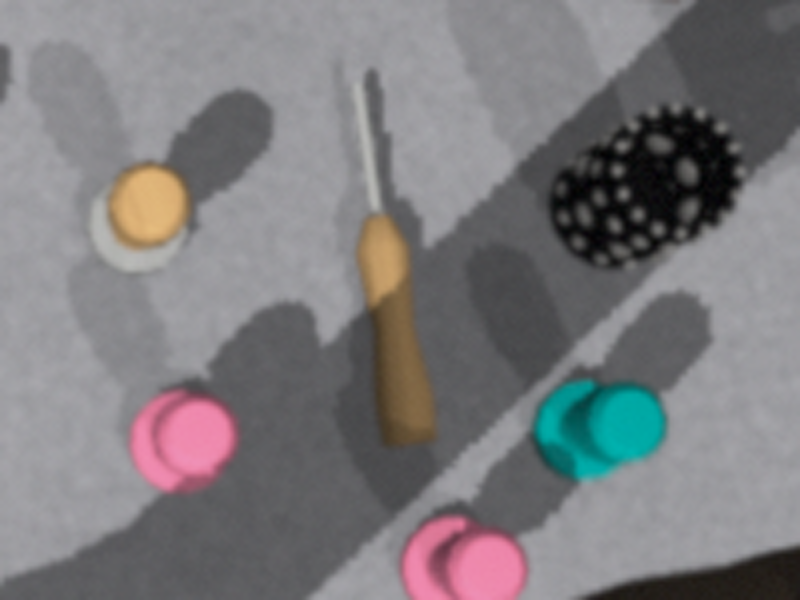

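```bash
cat > seg.py <<'E'
from h import *
def col(c,name,roi=None):
    hsv=cv2.cvtColor(c["pixels"],cv2.COLOR_RGB2HSV)
    lo,hi={"green":((65,80,40),(90,255,255)),"red":((0,190,90),(6,255,255)),"cork":((10,80,90),(24,255,255))}[name]
    m=cv2.inRange(hsv,lo,hi)
    if name=="red": m|=cv2.inRange(hsv,(174,190,90),(180,255,255))
    if roi: k=np.zeros_like(m);k[roi[1]:roi[3],roi[0]:roi[2]]=1;m=m*k
    n,l,st,ce=cv2.connectedComponentsWithStats(m); i=1+np.argmax(st[1:,4])
    return (l==i).astype(np.uint8)
def worldrect(c,m,z):
    cs=cv2.findContours(m,cv2.RETR_EXTERNAL,cv2.CHAIN_APPROX_NONE)[0]; k=max(cs,key=cv2.contourArea).reshape(-1,2)
    w=unproj(c,k,z)[:,:2]
    return cv2.minAreaRect((w*1000).astype(np.float32)), w
def centroid(c,m,z):
    ys,xs=np.nonzero(m); return unproj(c,np.c_[xs,ys],z)[:,:2].mean(0)
if __name__=="__main__":
    for n,roi in (("top",(280,120,345,190)),("scene",(240,290,310,350))):
        c=np.load(n+".npy",allow_pickle=True).item()
        m=col(c,"cork",roi); print(n,"cork",worldrect(c,m,.008)[0],centroid(c,m,.008),m.sum())
        g=None
        for k in("green","red"):
            m=col(c,k,(60,130,530,330)); p=centroid(c,m,.008);print(k,p,worldrect(c,m,.008)[0])
            if g is None:g=p
            else: print("board c",(g+p)/2,"dist",np.linalg.norm(g-p),"yaw",np.degrees(np.arctan2(*( (g-p)*[-1,1]))))
E
python3 seg.py
```

```text
top cork ((612.2713012695312, -8.814765930175781), (70.75472259521484, 70.02091979980469), 3.9034574031829834) [ 0.61190824 -0.0088805 ] 1380
green [ 0.59343079 -0.18283294] ((594.05712890625, -183.0574188232422), (64.61369323730469, 65.95841979980469), 86.7225341796875)
red [ 0.57212729 -0.33720393] ((572.0767211914062, -337.3786926269531), (68.18045043945312, 70.18840789794922), 84.77019500732422)
board c [ 0.58277904 -0.26001843] dist 0.15583401629839552 yaw -7.857300205685474
scene cork ((611.9879150390625, -10.855865478515625), (70.565185546875, 69.76850128173828), 4.165278434753418) [ 0.61252791 -0.01080805] 1242
green [ 0.59353708 -0.18460787] ((592.8908081054688, -184.4392852783203), (65.34201049804688, 65.87528228759766), 78.67546844482422)
red [ 0.57234289 -0.339015  ] ((571.5770874023438, -338.7716369628906), (64.30316162109375, 67.29329681396484), 81.36128997802734)
board c [ 0.58293999 -0.26181144] dist 0.15585491020990824 yaw -7.815678062400691
```

```bash
cat > fit.py <<'E'
from h import *
from scipy.optimize import minimize
def cyl(prof,n=48):
    a=np.linspace(0,2*np.pi,n,endpoint=False)
    return [np.array([[r_*np.cos(t),r_*np.sin(t),z] for (r_,z) in seg for t in a]) for seg in prof]
M={"box":[np.array([[sx*.03,sy*.03,z] for sx in(-1,1) for sy in(-1,1) for z in(0,.045)])],
"weight":cyl([[(.022,0),(.022,.04)]]),"cup":cyl([[(.028,0),(.028,.095)]]),
"seal":cyl([[(.022,0),(.022,.012)],[(.016,.012),(.010,.024)],[(.010,.024),(.017,.048)],[(.017,.048),(.017,.070)],[(.017,.07),(.010,.075)]])}
S=4
def sil(c,name,x,y,yaw,z0,roi):
    m=np.zeros(((roi[3]-roi[1])*S,(roi[2]-roi[0])*S),np.uint8)
    R=np.array([[np.cos(yaw),-np.sin(yaw),0],[np.sin(yaw),np.cos(yaw),0],[0,0,1]])
    for P in M[name]:
        u=proj(c,P@R.T+[x,y,z0])
        h=cv2.convexHull(((u-roi[:2]+.5)*S-.5).astype(np.float32))
        cv2.fillConvexPoly(m,np.round(h*16).astype(np.int32),1,shift=4)
    return cv2.resize(m.astype(np.float32),None,fx=1/S,fy=1/S,interpolation=cv2.INTER_AREA)
def fit(views,name,x,y,yaw=0,z0=0):
    """views: list of (c,mask)"""
    rois=[]
    for c,m in views:
        ys,xs=np.nonzero(m); rois.append((max(xs.min()-15,0),max(ys.min()-15,0),min(xs.max()+15,640),min(ys.max()+15,480)))
    def cost(p):
        e=0
        for (c,m),q in zip(views,rois):
            s=sil(c,name,p[0]/1e3,p[1]/1e3,p[2]/50 if name=="box" else 0,z0,q); mm=m[q[1]:q[3],q[0]:q[2]].astype(np.float32)
            e+=np.abs(s-mm).sum()/mm.sum()
        return e/len(views)
    b=None
    for y0 in ((yaw,yaw+.4,yaw-.4,yaw+.78) if name=="box" else (0,)):
        o=minimize(cost,[x*1e3,y*1e3,y0*50],method="Nelder-Mead",options=dict(initial_simplex=np.array([[x*1e3,y*1e3,y0*50]]*4)+[[0,0,0],[8,0,0],[0,8,0],[0,0,6]],maxiter=200,xatol=.05,fatol=1e-4))
        if b is None or o.fun<b.fun:b=o
    return b.x[:2]/1e3,np.degrees(b.x[2]/50),b.fun
def mask(cam,name,near,c):
    """pick cut_out region whose centre unprojects nearest"""
    L=r.cut_out(cam,name); best=None
    for d in L:
        ys,xs=np.nonzero(d["region"])
        if len(xs)<30: continue
        w=unproj(c,[[xs.mean(),ys.mean()]],.03)[0,:2]; e=np.linalg.norm(w-near)
        if best is None or e<best[0]: best=(e,d["region"],d["score"])
    return best if best is not None and best[0]<.06 else None
E
python3 - <<'E'
from fit import *
c={n:cap(n) for n in("top","scene")}
np.save("cams.npy",c,allow_pickle=True)
for t,p in dict(box=(.423,.312),weight=(.422,.114),cup=(.425,-.331),seal=(.411,-.103)).items():
    V=[]
    for n in c:
        k=mask(n,t,p,c[n])
        if k is None: print(t,n,"none");continue
        V.append((c[n],k[1])); print(t,n,round(k[2],2),k[1].sum(),fit([(c[n],k[1])],t,*p))
    if len(V)==2: print(" both",fit(V,t,*p))
E
```

```text
box top 0.67 1459 (array([0.42525769, 0.32185624]), np.float64(17.81225023789988), np.float64(0.07869260013103485))
box scene 0.79 1377 (array([0.4245966 , 0.31918136]), np.float64(13.428711526866019), np.float64(0.09822077304124832))
 both (array([0.42541233, 0.3206597 ]), np.float64(17.39388358082356), np.float64(0.09950108826160431))
weight top 0.81 601 (array([0.42088394, 0.11802861]), np.float64(1.3096654459666872), np.float64(0.05522046610713005))
weight scene 0.59 598 (array([0.42114834, 0.11600751]), np.float64(5.039708441846251), np.float64(0.06072324514389038))
 both (array([0.42120787, 0.11716003]), np.float64(1.6819486546779394), np.float64(0.07585679739713669))
cup top 0.78 1484 (array([ 0.42275273, -0.32511815]), np.float64(-1.3691809442829352), np.float64(0.039336252957582474))
cup scene 0.63 1300 (array([ 0.42296814, -0.32603141]), np.float64(5.131495302330983), np.float64(0.05403846129775047))
 both (array([ 0.42313218, -0.32526074]), np.float64(-0.912897225603645), np.float64(0.04918535053730011))
seal top none
seal scene 0.68 641 (array([ 0.42024305, -0.11237935]), np.float64(1.1696588611088576), np.float64(0.05577223002910614))
```

```bash
python3 - <<'E'
from h import *
go(.45,-.1,.25,-130)
E
```

```text
delta [-15.685  15.307  -1.098] rot [-0.    -0.    -6.164] tcp [ 0.2054 -0.5903  0.2226] yaw -160.82 j [-56.   22.    0.5   0.  -68.4 -14.8] F [-0.2 -0.3  0.7] w 1.0 t 2.1
```

Emit:
play_rows(deltas=[[-1.3,1.3,-1.1,0,0,-0.5,87],[-2.6,2.6,-1.1,0,0,-1,87],[-4,3.9,-1.1,0,0,-1.6,87],[-5.4,5.3,-1.1,0,0,-2.2,87],[-6.8,6.7,-1.1,0,0,-2.8,87],[-8.2,8,-1.1,0,0,-3.4,87],[-9.6,9.4,-1.1,0,0,-4,87],[-11,10.8,-1.1,0,0,-4.6,87],[-12.4,12.1,-1.1,0,0,-5.2,87],[-13.7,13.4,-1.1,0,0,-5.7,87],[-15,14.6,-1.1,0,0,-6,87],[-15.7,15.3,-1.1,0,0,-6.2,87]])

```text
time_s: 3.3
tcp_pos: [0.4516, -0.0975, 0.2504]
ee_rot: [[-0.638, -0.77, 0.001], [-0.77, 0.638, 0.0], [-0.001, -0.001, -1.0]]
wrist_force: [0.2, -0.8, 0.5]
gripper_width: 0.997
```

```bash
python3 - <<'E'
from h import *
go(.407,.377,.22,-73)
E
```

```text
delta [-13.483  13.476   1.218] rot [-1.5000e-02  6.0000e-03 -1.1322e+01] tcp [ 0.4516 -0.0975  0.2504] yaw -129.61 j [  8.1   4.6 -18.7  -0.  -66.6 -47.7] F [ 0.2 -0.8  0.5] w 0.997 t 3.3
```

Emit:
play_rows(deltas=[[-1.3,1.3,0,0,0,-1,87],[-2.6,2.6,0,0,0,-2,87],[-3.8,3.8,0,0,0,-3,87],[-5,5,0,0,0,-4,87],[-6.2,6.2,0.3,0,0,-5,87],[-7.4,7.4,0.4,0,0,-6,87],[-8.6,8.6,0.6,0,0,-7,87],[-9.8,9.8,0.8,0,0,-8,87],[-11,11,1,0,0,-9,87],[-12.2,12.2,1.1,0,0,-10,87],[-13.2,13.2,1.2,0,0,-11,87],[-13.5,13.5,1.2,0,0,-11.3,87]])

```text
time_s: 4.5
tcp_pos: [0.4068, 0.3783, 0.2193]
ee_rot: [[0.291, -0.957, -0.0], [-0.957, -0.291, -0.0], [0.0, 0.0, -1.0]]
wrist_force: [-0.3, -0.3, 0.2]
gripper_width: 1.0
```

Emit:
play_rows(deltas=[[0,0,0,0,0,0,87],[0,0,0,0,0,0,87]])

```text
time_s: 4.7
tcp_pos: [0.4072, 0.3745, 0.22]
ee_rot: [[0.286, -0.958, -0.0], [-0.958, -0.286, -0.001], [0.0, 0.001, -1.0]]
wrist_force: [-0.2, -0.4, 0.7]
gripper_width: 0.998
```

```bash
python3 - <<'E'
from fit import *
c=cap("wrist"); cv2.imwrite("pics/w1.png",c["pixels"][:,:,::-1])
k=mask("wrist","box",(.425,.32),c)
if k: print(k[2],k[1].sum(),fit([(c,k[1])],"box",.425,.32,.3))
go(.407,.377,.22)
np.save("w1.npy",c,allow_pickle=True)
E
```

```text
0.64 4485 (array([0.42689404, 0.32055802]), np.float64(19.209553171008473), np.float64(0.031326644122600555))
delta [-0.12  -0.017  0.015] rot [0. 0. 0.] tcp [0.4074 0.374  0.2204] yaw -73.42 j [ 59.3  15.1 -10.   -0.  -64.9 -42.8] F [ 0.3 -0.5 -0.2] w 1.001 t 4.8
```

View pics/w1.png

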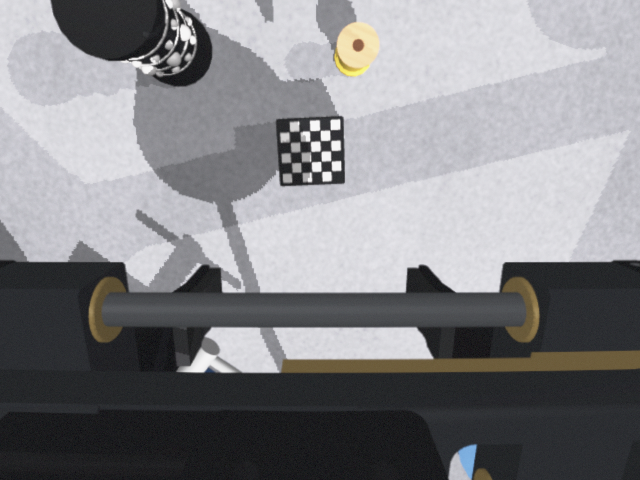

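```bash
python3 - <<'E'
from fit import *
c=np.load("w1.npy",allow_pickle=True).item()
print(unproj(c,[[277,119.5],[343,116.5],[344.5,183.5],[280,186]],.045))
print(unproj(c,[[195,85],[211,50],[160,82]],0))
w=unproj(c,[[277,119.5],[343,116.5],[344.5,183.5],[280,186]],.045)
for a,b in((0,1),(3,2),(0,3),(1,2)): d=w[b]-w[a];print(np.degrees(np.arctan2(d[1],d[0])),np.linalg.norm(d))
print(w.mean(0))
crop(c,"w1box",260,100,360,200,6)
t=np.load("top.npy",allow_pickle=True).item()
print(unproj(t,[[165,193],[182,180],[150,190]],0))
go(.4262,.3206,.22,-71)
E
```

```text
[[0.46296238 0.30253183 0.045     ]
 [0.40817579 0.28360407 0.045     ]
 [0.3890891  0.33914241 0.045     ]
 [0.44495799 0.35814165 0.045     ]]
[[ 5.53427450e-01  2.92670566e-01 -5.55111512e-17]
 [ 5.45539378e-01  2.57298568e-01  0.00000000e+00]
 [ 5.87199848e-01  2.99486186e-01  0.00000000e+00]]
-160.94090381133037 0.05796404726818404
-161.21845973016323 0.05901105671350382
107.94002589591129 0.058451769973497984
108.96615813649248 0.05872656261246561
[0.42629632 0.32085499 0.045     ]
[[0.54923078 0.26617569 0.        ]
 [0.57298481 0.23483128 0.        ]
 [0.55604505 0.29487367 0.        ]]
delta [ 2.261 -0.109  0.015] rot [ 0.    -0.    -0.484] tcp [0.4074 0.374  0.2204] yaw -73.42 j [ 59.3  15.1 -10.   -0.  -64.9 -42.8] F [ 0.3 -0.5 -0.2] w 1.001 t 4.8
```

View pics/w1box.png

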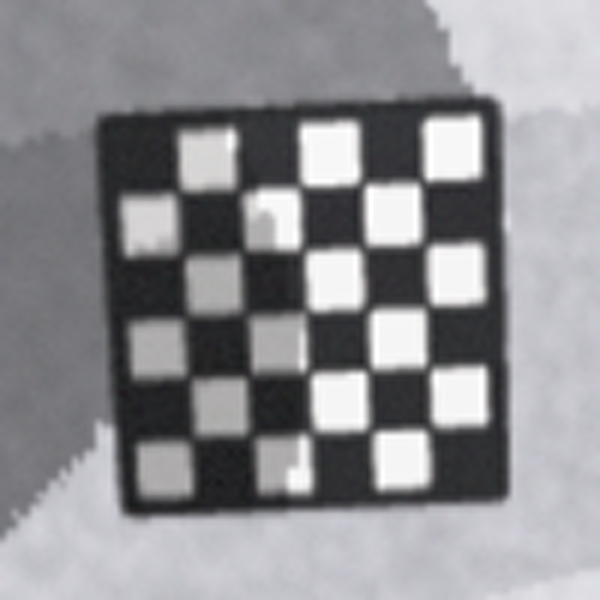

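Emit:
play_rows(deltas=[[1.3,-0.1,0,0,0,-0.44,87],[2.25,-0.11,0.2,0,0,-0.44,87],[2.25,-0.11,1.2,0,0,-0.44,87],[2.25,-0.11,2.6,0,0,-0.44,87],[2.25,-0.11,4,0,0,-0.44,87],[2.25,-0.11,5.4,0,0,-0.44,87],[2.25,-0.11,6.6,0,0,-0.44,87],[2.25,-0.11,7.5,0,0,-0.44,87],[2.25,-0.11,8.1,0,0,-0.44,87],[2.25,-0.11,8.33,0,0,-0.44,87],[2.25,-0.11,8.33,0,0,-0.44,87],[2.25,-0.11,8.33,0,0,-0.44,87]])

```text
time_s: 6.0
tcp_pos: [0.4267, 0.3224, 0.0128]
ee_rot: [[0.323, -0.946, 0.001], [-0.946, -0.323, 0.001], [-0.001, -0.002, -1.0]]
wrist_force: [0.4, 0.8, 0.2]
gripper_width: 1.0
```

```bash
python3 - <<'E'
from h import *
go(.4263,.3209,.012,-71.2)
E
```

```text
delta [0.051 0.035 0.033] rot [-0.019  0.011  0.011] tcp [0.4267 0.3224 0.0128] yaw -71.14 j [ 54.5  27.7 -26.4   0.  -35.8 -35.6] F [0.4 0.8 0.2] w 1.0 t 6.0
```

Emit:
play_rows(deltas=[[0.05,0.03,0,0,0,0,80],[0.05,0.03,0,0,0,0,72],[0.05,0.03,0,0,0,0,64],[0.05,0.03,0,0,0,0,56],[0.05,0.03,0,0,0,0,50],[0.05,0.03,0,0,0,0,50],[0.05,0.03,0,0,0,0,50],[0.05,0.03,0,0,0,0,50]])

```text
time_s: 6.8
tcp_pos: [0.4258, 0.3209, 0.012]
ee_rot: [[0.324, -0.946, 0.0], [-0.946, -0.324, 0.0], [-0.0, -0.0, -1.0]]
wrist_force: [-0.6, -0.6, 4.1]
gripper_width: 0.688
```

```bash
python3 - <<'E'
from h import *
go(.426,.3206,.2,-71.2)
E
```

```text
delta [ 1.300e-02 -5.000e-03 -7.519e+00] rot [-0.003  0.001  0.018] tcp [0.4258 0.3209 0.012 ] yaw -71.11 j [ 54.4  27.7 -26.6   0.  -35.7 -35.6] F [-0.6 -0.6  4.1] w 0.688 t 6.8
```

```bash
python3 - <<'E'
from h import *
go(.45,.09,.15,-80)
E
```

```text
delta [ 9.051  2.073 -5.52 ] rot [-0.002  0.002  1.778] tcp [0.4258 0.3209 0.012 ] yaw -71.11 j [ 54.4  27.7 -26.6   0.  -35.7 -35.6] F [-0.6 -0.6  4.1] w 0.688 t 6.8
```

Emit:
play_rows(deltas=[[0,0,-0.3,0,0,0,50],[0,0,-1,0,0,0,50],[0,0,-2,0,0,0,50],[0,0,-3.2,0,0,0,50],[0,0,-4.4,0,0,0,50],[0.4,0.1,-5.2,0,0,0.1,50],[1.4,0.3,-5.5,0,0,0.3,50],[2.7,0.6,-5.5,0,0,0.6,50],[4.2,1,-5.5,0,0,0.9,50],[5.8,1.3,-5.5,0,0,1.2,50],[7.4,1.7,-5.5,0,0,1.5,50],[9,2.1,-5.5,0,0,1.8,50]])

```text
time_s: 8.0
tcp_pos: [0.4484, 0.0892, 0.1494]
ee_rot: [[0.171, -0.985, -0.0], [-0.985, -0.171, 0.0], [-0.0, 0.0, -1.0]]
wrist_force: [0.6, 0.2, -1.0]
gripper_width: 0.682
```

```bash
python3 - <<'E'
from h import *
go(.58,.03,.15,-86)
E
```

```text
delta [ 3.234 -4.78  -0.024] rot [2.000e-03 1.000e-03 1.168e+00] tcp [0.4484 0.0892 0.1494] yaw -80.16 j [ 31.7   9.9 -28.3  -0.  -51.8 -21.9] F [ 0.6  0.2 -1. ] w 0.682 t 8.0
```

```bash
python3 - <<'E'
from h import *
go(.612,.075,.17,-86)
E
```

```text
delta [ 1.679 -6.348 -0.824] rot [2.000e-03 1.000e-03 1.168e+00] tcp [0.4484 0.0892 0.1494] yaw -80.16 j [ 31.7   9.9 -28.3  -0.  -51.8 -21.9] F [ 0.6  0.2 -1. ] w 0.682 t 8.0
```

Emit:
play_rows(deltas=[[0.1,-0.4,-0.1,0,0,0.1,50],[0.3,-1.2,-0.2,0,0,0.2,50],[0.6,-2.2,-0.3,0,0,0.4,50],[0.9,-3.4,-0.5,0,0,0.6,50],[1.2,-4.5,-0.6,0,0,0.8,50],[1.4,-5.4,-0.7,0,0,1,50],[1.6,-6,-0.8,0,0,1.1,50],[1.7,-6.35,-0.82,0,0,1.17,50],[1.7,-6.35,-0.82,0,0,1.17,50],[1.7,-6.35,-0.82,0,0,1.17,50]])

```text
time_s: 9.0
tcp_pos: [0.6118, 0.0764, 0.1694]
ee_rot: [[0.07, -0.998, -0.001], [-0.998, -0.07, -0.0], [-0.0, 0.001, -1.0]]
wrist_force: [0.0, 0.3, -0.9]
gripper_width: 0.686
```

```bash
python3 - <<'E'
from seg import *
c=cap("wrist"); cv2.imwrite("pics/w2.png",c["pixels"][:,:,::-1]); np.save("w2.npy",c,allow_pickle=True)
u=proj(c,[.612,-.01,.008])[0];print(u)
m=col(c,"cork",(int(u[0]-90),max(0,int(u[1]-90)),int(u[0]+90),int(u[1]+90)))
print(worldrect(c,m,.008)[0],centroid(c,m,.008),m.sum())
go(.612,-.01,.17,-86)
E
```

```text
[321.23037526 116.58723205]
((613.0267944335938, -9.639389038085938), (68.52146911621094, 67.93414306640625), 3.9843695163726807) [ 0.61257193 -0.01030292] 5675
delta [ 3.448  0.23  -0.017] rot [ 0.013 -0.     0.01 ] tcp [0.6117 0.0764 0.1696] yaw -85.95 j [ 22.1  23.5  -5.1  -0.  -61.4 -18.1] F [-0.1 -0.1 -0.9] w 0.685 t 9.05
```

View pics/w2.png

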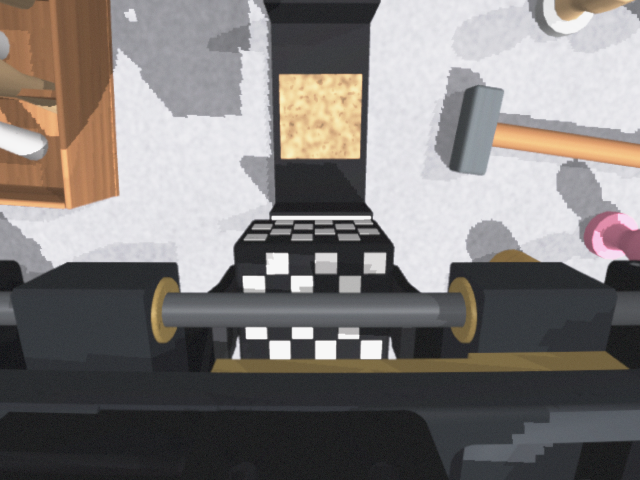

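```bash
python3 - <<'E'
from h import *
c=np.load("w2.npy",allow_pickle=True).item()
crop(c,"w2box",220,205,410,260,4)
s=np.array([.6117,.0764,.1696]);xd=np.array([.07,-.998,0]);yd=np.array([-.998,-.07,0])
for z in(-.012,.033):
    for sy in(-1,1): print(proj(c,s+xd*.03+yd*.03*sy+[0,0,z]))
E
```

```text
[[253.1284533  218.94832009]]
[[377.63034507 218.87123727]]
[[233.58838676 244.6351386 ]]
[[398.59851608 244.51878687]]
```

View pics/w2box.png

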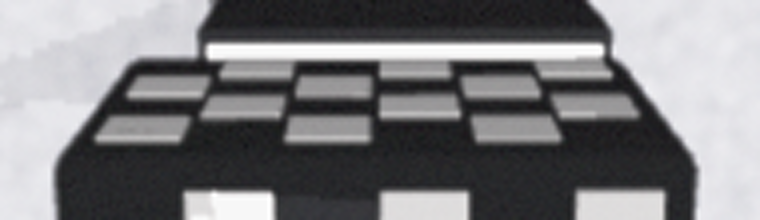

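```bash
python3 - <<'E'
from h import *
go(.6126,-.010,.05,-86.0)
E
```

```text
delta [3.45  0.201 4.783] rot [ 0.013 -0.     0.01 ] tcp [0.6117 0.0764 0.1696] yaw -85.95 j [ 22.1  23.5  -5.1  -0.  -61.4 -18.1] F [-0.1 -0.1 -0.9] w 0.685 t 9.05
```

Emit:
play_rows(deltas=[[0.3,0,0,0,0,0,50],[1,0.1,0,0,0,0,50],[1.9,0.1,0,0,0,0,50],[2.7,0.2,0,0,0,0,50],[3.2,0.2,0,0,0,0,50],[3.45,0.2,0.4,0,0,0,50],[3.45,0.2,1.4,0,0,0,50],[3.45,0.2,2.6,0,0,0,50],[3.45,0.2,3.8,0,0,0,50],[3.45,0.2,4.5,0,0,0,50],[3.45,0.2,4.8,0,0,0,50],[3.45,0.2,4.8,0,0,0,50]])

```text
time_s: 10.25
tcp_pos: [0.6129, -0.0102, 0.0484]
ee_rot: [[0.071, -0.998, -0.003], [-0.998, -0.071, -0.001], [0.0, 0.003, -1.0]]
wrist_force: [0.3, -0.2, -0.7]
gripper_width: 0.685
```

```bash
python3 - <<'E'
from h import *
go(.6126,-.010,.0205,-86.0)
E
```

```text
delta [-0.01   0.009  1.114] rot [ 0.032 -0.005  0.009] tcp [ 0.6129 -0.0102  0.0484] yaw -85.96 j [ 14.2  30.7 -13.1  -0.  -46.4 -10.1] F [ 0.3 -0.2 -0.7] w 0.685 t 10.25
```

Emit:
play_rows(deltas=[[0,0,0.4,0.03,0,0,50],[0,0,0.75,0.03,0,0,50],[0,0,0.95,0.03,0,0,50],[0,0,1.05,0.03,0,0,50],[0,0,1.1,0.03,0,0,50],[0,0,1.1,0.03,0,0,50],[0,0,1.1,0.03,0,0,50]])

```text
time_s: 10.95
tcp_pos: [0.6139, -0.0101, 0.0226]
ee_rot: [[0.07, -0.998, 0.003], [-0.998, -0.07, 0.0], [-0.0, -0.003, -1.0]]
wrist_force: [-0.4, -0.3, -0.9]
gripper_width: 0.689
```

```bash
python3 - <<'E'
from h import *
go(.6126,-.010,.0205,-86.0)
E
```

```text
delta [-0.006  0.054  0.084] rot [-0.038  0.001  0.007] tcp [ 0.6139 -0.0101  0.0226] yaw -85.96 j [ 14.2  32.5 -14.4   0.  -42.9 -10.2] F [-0.4 -0.3 -0.9] w 0.689 t 10.95
```

Emit:
play_rows(deltas=[[0,0.03,0.05,0,0,0,50],[0,0.03,0.05,0,0,0,50],[0,0.03,0.05,0,0,0,50],[0,0.03,0.05,0,0,0,50]])

```text
time_s: 11.35
tcp_pos: [0.613, -0.0102, 0.0211]
ee_rot: [[0.07, -0.998, 0.003], [-0.998, -0.07, 0.0], [-0.0, -0.003, -1.0]]
wrist_force: [0.2, -0.0, -1.3]
gripper_width: 0.686
```

```bash
python3 - <<'E'
from h import *
go(.6126,-.010,.0205,-86.0)
E
```

```text
delta [-0.008  0.015  0.025] rot [-0.032  0.     0.006] tcp [ 0.613  -0.0102  0.0211] yaw -85.97 j [ 14.2  32.6 -14.6   0.  -42.7 -10.2] F [ 0.2 -0.  -1.3] w 0.686 t 11.35
```

Emit:
play_rows(deltas=[[0,0.01,0.03,-0.03,0,0,50],[0,0.01,0.05,-0.03,0,0,50],[0,0.01,0.05,-0.03,0,0,50]])

```text
time_s: 11.65
tcp_pos: [0.6128, -0.0102, 0.0201]
ee_rot: [[0.07, -0.998, 0.0], [-0.998, -0.07, -0.0], [0.0, -0.0, -1.0]]
wrist_force: [-1.2, -1.0, 1.4]
gripper_width: 0.688
```

```bash
python3 - <<'E'
from h import *
go(.6126,-.010,.0205,-86.0)
E
```

```text
delta [-0.007  0.006 -0.017] rot [-0.002 -0.001  0.008] tcp [ 0.6128 -0.0102  0.0201] yaw -85.96 j [ 14.2  32.7 -14.5   0.  -42.8 -10.1] F [-1.2 -1.   1.4] w 0.688 t 11.65
```

Emit:
play_rows(deltas=[[0,0,0,0,0,0,66],[0,0,0,0,0,0,72],[0,0,0,0,0,0,80],[0,0,0,0,0,0,80],[0,0,-0.5,0,0,0,80],[0,0,-1.5,0,0,0,80],[0,0,-3,0,0,0,87],[0,0,-4.5,0,0,0,87],[-1,0,-6,0,0,0,87],[-2,0,-7,0,0,0,87],[-2.8,0,-7,0,0,0,87],[-2.8,0,-7,0,0,0,87]])

```text
time_s: 12.85
tcp_pos: [0.6081, 0.0618, 0.1971]
ee_rot: [[0.073, -0.997, 0.004], [-0.997, -0.073, 0.002], [-0.001, -0.004, -1.0]]
wrist_force: [0.2, 0.1, -0.3]
gripper_width: 1.001
```

```bash
python3 - <<'E'
from fit import *
c=cap("wrist"); cv2.imwrite("pics/w3.png",c["pixels"][:,:,::-1]); np.save("w3.npy",c,allow_pickle=True)
k=mask("wrist","box",(.612,-.01),c)
if k: print(k[2],k[1].sum(),fit([(c,k[1])],"box",.612,-.01,.07,.008))
go(.4212,.117,.15,-86)
E
```

```text
0.85 5596 (array([ 0.61369225, -0.01115024]), np.float64(4.100532150465495), np.float64(0.03562812879681587))
delta [-2.815  7.266  1.81 ] rot [-0.     0.     0.015] tcp [0.6074 0.0597 0.1952] yaw -85.92 j [ 20.8  21.7  -4.1  -0.  -64.2 -16.7] F [ 0.6 -0.9  0.1] w 0.999 t 12.95
```

View pics/w3.png

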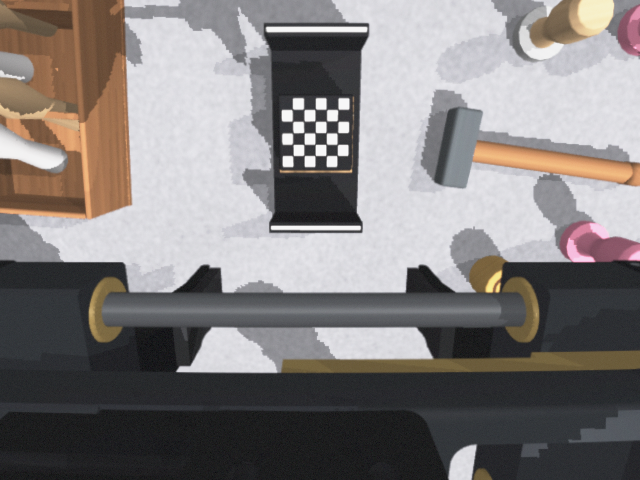

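```bash
python3 - <<'E'
from fit import *
go(.417,.18,.17,-86)
E
```

```text
delta [-5.34   7.255  1.01 ] rot [-0.     0.     0.015] tcp [0.6074 0.0597 0.1952] yaw -85.92 j [ 20.8  21.7  -4.1  -0.  -64.2 -16.7] F [ 0.6 -0.9  0.1] w 0.999 t 12.95
```

Emit:
play_rows(deltas=[[-0.8,1.1,0.1,0,0,0,87],[-1.8,2.5,0.3,0,0,0,87],[-2.9,3.9,0.5,0,0,0,87],[-4,5.4,0.7,0,0,0,87],[-4.9,6.7,0.9,0,0,0,87],[-5.3,7.2,1,0,0,0,87],[-5.3,7.2,1,0,0,0,87],[-5.3,7.2,1,0,0,0,87],[-5.3,7.2,1,0,0,0,87]])

```text
time_s: 13.85
tcp_pos: [0.4198, 0.1786, 0.1698]
ee_rot: [[0.069, -0.998, 0.0], [-0.998, -0.069, -0.0], [0.0, -0.0, -1.0]]
wrist_force: [-0.1, 0.2, -0.3]
gripper_width: 0.994
```

```bash
python3 - <<'E'
from fit import *
c=cap("wrist"); cv2.imwrite("pics/w4.png",c["pixels"][:,:,::-1]); np.save("w4.npy",c,allow_pickle=True)
k=mask("wrist","weight",(.421,.117),c)
if k: print(k[2],k[1].sum(),fit([(c,k[1])],"weight",.421,.117))
print(proj(c,[.421,.117,.04]))
go(.421,.117,.012,-86)
E
```

```text
[[318.54297297 147.30015321]]
delta [2.46  0.115 6.308] rot [ 0.001 -0.003 -0.013] tcp [0.4197 0.1786 0.1697] yaw -86.07 j [ 43.6   8.4 -26.8   0.  -54.8 -39.6] F [ 0.  -0.2 -0.3] w 1.004 t 13.95
```

View pics/w4.png

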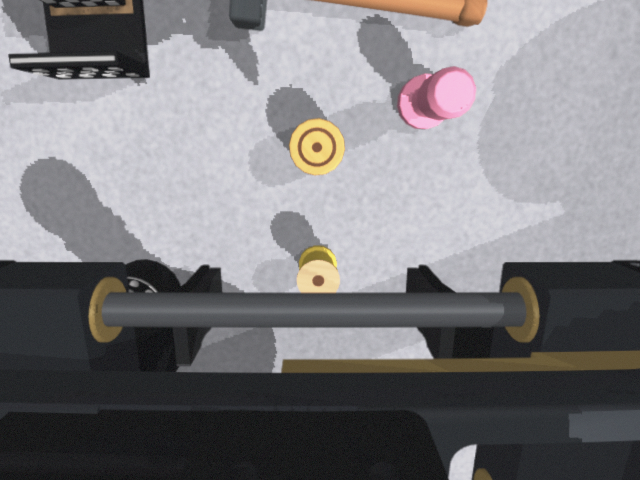

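Emit:
play_rows(deltas=[[0.8,0,0,0,0,0,87],[1.8,0.1,0,0,0,0,87],[2.45,0.1,0.3,0,0,0,87],[2.45,0.08,1.4,0,0,0,87],[2.45,0.08,2.8,0,0,0,87],[2.45,0.08,4.2,0,0,0,87],[2.45,0.08,5.3,0,0,0,87],[2.45,0.08,6,0,0,0,87],[2.45,0.08,6.3,0,0,0,87],[2.45,0.08,6.3,0,0,0,75],[2.45,0.08,6.3,0,0,0,62],[2.45,0.08,6.3,0,0,0,50]])

```text
time_s: 15.15
tcp_pos: [0.4221, 0.1184, 0.0133]
ee_rot: [[0.07, -0.998, 0.002], [-0.998, -0.07, 0.001], [-0.001, -0.002, -1.0]]
wrist_force: [0.7, 0.4, -0.6]
gripper_width: 0.809
```

Emit:
play_rows(deltas=[[0,0,0,0,0,0,42],[0,0,0,0,0,0,34],[0,0,0,0,0,0,34],[0,0,0,0,0,0,34],[0,0,0,0,0,0,34]])

```text
time_s: 15.65
tcp_pos: [0.4214, 0.1181, 0.0126]
ee_rot: [[0.071, -0.998, 0.001], [-0.998, -0.071, 0.0], [-0.0, -0.001, -1.0]]
wrist_force: [-1.4, -0.5, 3.8]
gripper_width: 0.498
```

```bash
python3 - <<'E'
from fit import *
go(.5,.05,.18,-86)
go(.613,.075,.18,-86)
E
```

```text
delta [ 2.938 -2.947 -6.694] rot [-0.006  0.003  0.01 ] tcp [0.4214 0.1181 0.0126] yaw -85.95 j [ 37.1  21.  -40.    0.  -29.  -33. ] F [-1.4 -0.5  3.8] w 0.498 t 15.65
delta [ 2.259 -7.526 -6.691] rot [-0.006  0.003  0.01 ] tcp [0.4214 0.1181 0.0126] yaw -85.95 j [ 37.1  21.  -40.    0.  -29.  -33. ] F [-1.4 -0.5  3.8] w 0.498 t 15.65
```

Emit:
play_rows(deltas=[[0,0,-0.3,0,0,0,34],[0,0,-1.2,0,0,0,34],[0,0,-2.5,0,0,0,34],[0,0,-4,0,0,0,34],[0.1,-0.3,-5.4,0,0,0,34],[0.4,-1.2,-6.4,0,0,0,34],[0.8,-2.5,-6.7,0,0,0,34],[1.2,-4,-6.7,0,0,0,34],[1.7,-5.5,-6.7,0,0,0,34],[2,-6.6,-6.7,0,0,0,34],[2.2,-7.3,-6.7,0,0,0,34],[2.25,-7.52,-6.7,0,0,0,34]])

```text
time_s: 16.85
tcp_pos: [0.6132, 0.0743, 0.178]
ee_rot: [[0.069, -0.998, -0.003], [-0.998, -0.069, -0.001], [0.0, 0.003, -1.0]]
wrist_force: [-0.3, 0.6, -3.8]
gripper_width: 0.495
```

Emit:
play_rows(deltas=[[0,0,0,0,0,0,34],[0,0,0,0,0,0,34],[0,0,0,0,0,0,34]])

```text
time_s: 17.15
tcp_pos: [0.6116, 0.0753, 0.1799]
ee_rot: [[0.071, -0.997, -0.001], [-0.997, -0.071, 0.0], [-0.0, 0.001, -1.0]]
wrist_force: [0.8, -0.3, -2.6]
gripper_width: 0.499
```

```bash
python3 - <<'E'
from fit import *
c=cap("wrist"); cv2.imwrite("pics/w5.png",c["pixels"][:,:,::-1]); np.save("w5.npy",c,allow_pickle=True)
k=mask("wrist","box",(.613,-.01),c)
if k: print(k[2],k[1].sum(),fit([(c,k[1])],"box",.612,-.01,.07,.008))
go(.613,-.0105,.18,-86)
s=r.sense();p=s["tcp_pos"];R=s["ee_rot"]
for z in (-.0126,.0274):
  for a in np.radians([-60,-30,0,30,60]): print(z,proj(c,p+R@[.022*np.cos(a),.022*np.sin(a),-z])[0])
E
```

```text
0.96 6479 (array([ 0.61371393, -0.0106194 ]), np.float64(4.0940227237756615), np.float64(0.03530637547373772))
delta [3.428 0.202 0.006] rot [-0.001  0.002  0.014] tcp [0.6119 0.0753 0.1802] yaw -85.93 j [ 22.   23.   -4.3  -0.  -62.6 -18. ] F [ 0.5 -0.5 -4. ] w 0.5 t 17.25
-0.0126 [276.02034562 256.25734006]
-0.0126 [291.99612486 240.58609466]
-0.0126 [314.41863083 234.74441426]
-0.0126 [336.84418233 240.54090341]
-0.0126 [352.82882984 256.17893581]
0.0274 [265.97913269 287.51439083]
0.0274 [286.15545576 268.03373145]
0.0274 [314.70196762 260.73732273]
0.0274 [343.24855649 267.97464116]
0.0274 [363.42637652 287.41174132]
```

View pics/w5.png

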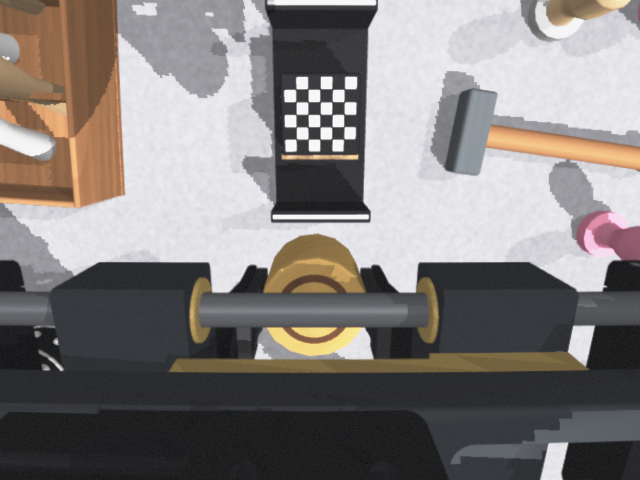

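Emit:
play_rows(deltas=[[0.3,0,0,0,0,0,34],[1,0.1,0,0,0,0,34],[1.9,0.1,0,0,0,0,34],[2.7,0.2,0,0,0,0,34],[3.2,0.2,0,0,0,0,34],[3.43,0.2,0.3,0,0,0,34],[3.43,0.2,1.3,0,0,0,34],[3.43,0.2,2.5,0,0,0,34],[3.43,0.2,3.5,0,0,0,34],[3.43,0.2,4.1,0,0,0,34],[3.43,0.2,4.2,0,0,0,34],[3.43,0.2,4.2,0,0,0,34]])

```text
time_s: 18.45
tcp_pos: [0.6138, -0.0109, 0.0744]
ee_rot: [[0.071, -0.997, -0.001], [-0.997, -0.071, -0.0], [0.0, 0.001, -1.0]]
wrist_force: [0.2, 0.5, -4.1]
gripper_width: 0.498
```

Emit:
play_rows(deltas=[[0,0,0,0,0,0,34],[0,0,0,0,0,0,34]])

```text
time_s: 18.65
tcp_pos: [0.6146, -0.0107, 0.0761]
ee_rot: [[0.071, -0.998, 0.003], [-0.998, -0.071, 0.0], [-0.0, -0.003, -1.0]]
wrist_force: [0.6, -0.0, -3.1]
gripper_width: 0.5
```

```bash
python3 - <<'E'
from fit import *
go(.6132,-.0105,.0656,-86)
E
```

```text
delta [-0.011  0.058  0.421] rot [-0.031  0.003  0.009] tcp [ 0.6146 -0.0107  0.0761] yaw -85.95 j [ 14.1  28.7 -11.7   0.  -49.4 -10. ] F [ 0.6 -0.  -3.1] w 0.5 t 18.65
```

Emit:
play_rows(deltas=[[0,0.02,0.15,0,0,0,34],[0,0.02,0.3,0,0,0,34],[0,0.02,0.37,0,0,0,34],[0,0.02,0.37,0,0,0,34],[0,0.02,0.37,0,0,0,34]])

```text
time_s: 19.15
tcp_pos: [0.6131, -0.0109, 0.0657]
ee_rot: [[0.07, -0.998, -0.0], [-0.998, -0.07, -0.0], [0.0, 0.0, -1.0]]
wrist_force: [-1.9, 0.6, 0.0]
gripper_width: 0.498
```

```bash
python3 - <<'E'
from fit import *
go(.6132,-.0105,.0656,-86)
E
```

```text
delta [-0.016 -0.005  0.006] rot [ 0.003 -0.001  0.007] tcp [ 0.6131 -0.0109  0.0657] yaw -85.96 j [ 14.1  29.4 -12.3   0.  -48.3 -10.1] F [-1.9  0.6  0. ] w 0.498 t 19.15
```

Contact (the wrist no longer carries the weight). Release and rise.

Emit:
play_rows(deltas=[[0,0,0,0,0,0,50],[0,0,0,0,0,0,60],[0,0,0,0,0,0,75],[0,0,0,0,0,0,75],[0,0,-0.5,0,0,0,80],[0,0,-1.5,0,0,0,80],[0,0,-3,0,0,0,87],[0,0,-4.2,0,0,0,87],[-1,0,-5,0,0,0,87],[-2,0,-5.4,0,0,0,87],[-2.6,0,-5.4,0,0,0,87],[-2.6,0,-5.4,0,0,0,87]])

```text
time_s: 20.35
tcp_pos: [0.6085, 0.0556, 0.2009]
ee_rot: [[0.073, -0.997, 0.001], [-0.997, -0.073, 0.001], [-0.001, -0.001, -1.0]]
wrist_force: [-0.5, -0.4, 0.1]
gripper_width: 1.002
```

```bash
python3 - <<'E'
from fit import *
c=cap("wrist"); cv2.imwrite("pics/w6.png",c["pixels"][:,:,::-1])
k=mask("wrist","weight",(.613,-.01),c)
if k: print(k[2],k[1].sum(),fit([(c,k[1])],"weight",.613,-.01,0,.053))
k=mask("wrist","box",(.613,-.01),c)
for n in("top","scene"):
  d=cap(n); cv2.imwrite(f"pics/{n}6.png",cv2.resize(d["pixels"][100:350,230:390,::-1] if n=="top" else d["pixels"][220:370,200:350,::-1],None,fx=3,fy=3))
  k=mask(n,"weight",(.613,-.01),d)
  if k: print(n,k[2],k[1].sum(),fit([(d,k[1])],"weight",.613,-.01,0,.053))
  k=mask(n,"cup",(.423,-.325),d)
  if k: print(n,k[2],k[1].sum(),fit([(d,k[1])],"cup",.423,-.325))
go(.45,-.25,.24,-98)
E
```

```text
0.92 2904 (array([ 0.6143803 , -0.01201995]), np.float64(1.23235616995095), np.float64(0.0701618492603302))
top 0.7 642 (array([ 0.61227361, -0.01179783]), np.float64(2.6720797753830494), np.float64(0.11137071996927261))
top 0.83 1409 (array([ 0.42280846, -0.32540662]), np.float64(1.4416396020284552), np.float64(0.06502839177846909))
scene 0.67 751 (array([ 0.61396796, -0.0130771 ]), np.float64(1.1011077309027726), np.float64(0.08147469907999039))
scene 0.68 1287 (array([ 0.4238094 , -0.32672099]), np.float64(4.860435086077838), np.float64(0.0687645673751831))
delta [11.664  7.174 -1.584] rot [ 0.007 -0.003  2.397] tcp [0.6086 0.0534 0.2002] yaw -86.01 j [ 20.2  21.6  -3.5   0.  -64.9 -16.2] F [-0.4 -0.1 -0.2] w 0.998 t 20.8
```

View pics/w6.png

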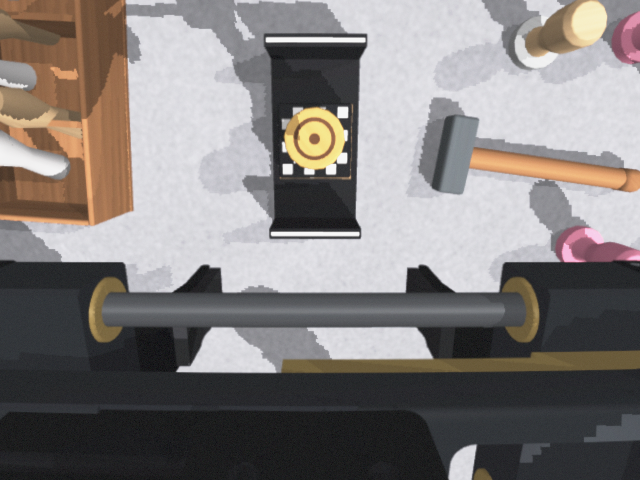

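View pics/top6.png

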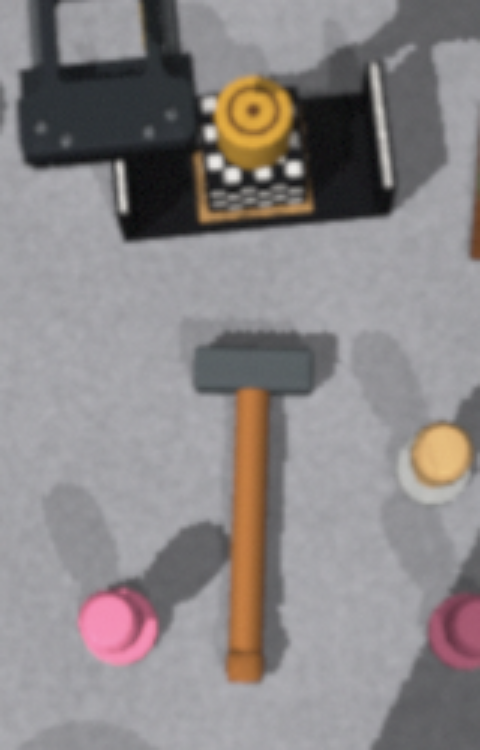

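View pics/scene6.png

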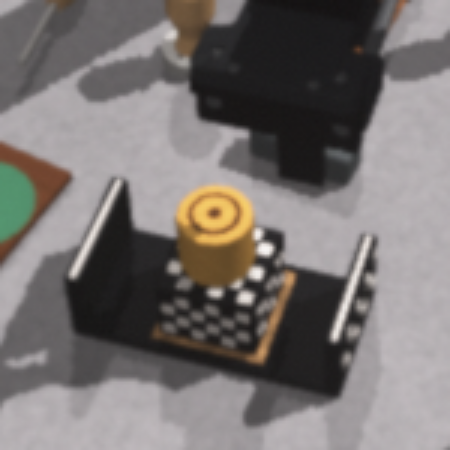

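```bash
python3 - <<'E'
from fit import *
T=[]
for n,q,(x,y) in(("top",(280,110,350,190),(.6119,-.0088)),("scene",(240,270,310,350),(.6125,-.0108))):
    d=cap(n); f=8
    im=cv2.resize(d["pixels"][q[1]:q[3],q[0]:q[2],::-1],None,fx=f,fy=f,interpolation=cv2.INTER_CUBIC)
    a=np.radians(4);R=np.array([[np.cos(a),-np.sin(a)],[np.sin(a),np.cos(a)]])
    for h,z,cl in((.034,.008,(0,255,0)),(.03,.008,(0,0,255)),(.03,.053,(255,0,255))):
        P=np.c_[np.array([[-h,-h],[h,-h],[h,h],[-h,h]])@R.T+[x,y],[z]*4]
        u=((proj(d,P)-q[:2]+.5)*f-.5).astype(np.int32); cv2.polylines(im,[u],True,cl,1)
    t=np.linspace(0,6.28,40); P=np.c_[x+.022*np.cos(t),y+.022*np.sin(t),t*0+.093]
    cv2.polylines(im,[((proj(d,P)-q[:2]+.5)*f-.5).astype(np.int32)],True,(255,255,0),1); T.append(im)
h=min(i.shape[0] for i in T); cv2.imwrite("pics/ov.png",cv2.resize(np.hstack([i[:h] for i in T]),None,fx=.7,fy=.7))
E
```

```text
(no output)
```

View pics/ov.png

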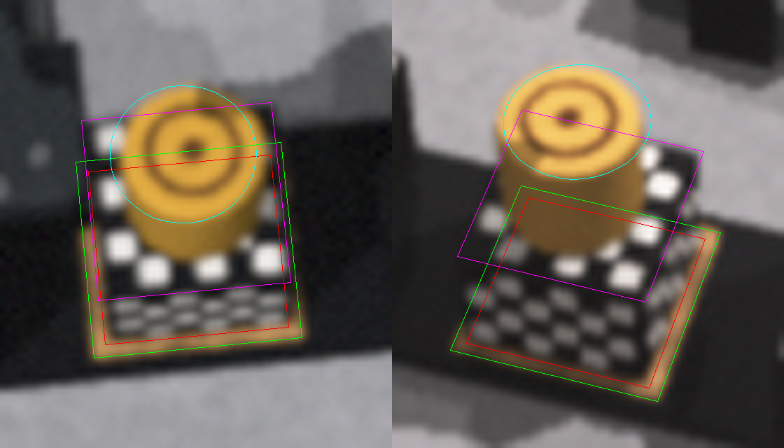

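```bash
python3 - <<'E'
from fit import *
T=[]
for n,q,(x,y) in(("wrist",(265,90,365,190),(.6126,-.010)),):
    d=cap(n); f=8
    im=cv2.resize(d["pixels"][q[1]:q[3],q[0]:q[2],::-1],None,fx=f,fy=f,interpolation=cv2.INTER_CUBIC)
    a=np.radians(4);R=np.array([[np.cos(a),-np.sin(a)],[np.sin(a),np.cos(a)]])
    for h,z,cl in((.034,.008,(0,255,0)),(.03,.008,(0,0,255)),(.03,.053,(255,0,255))):
        P=np.c_[np.array([[-h,-h],[h,-h],[h,h],[-h,h]])@R.T+[x,y],[z]*4]
        u=((proj(d,P)-q[:2]+.5)*f-.5).astype(np.int32); cv2.polylines(im,[u],True,cl,1)
    t=np.linspace(0,6.28,40); P=np.c_[x+.022*np.cos(t),y+.022*np.sin(t),t*0+.093]
    cv2.polylines(im,[((proj(d,P)-q[:2]+.5)*f-.5).astype(np.int32)],True,(255,255,0),1); T.append(im)
cv2.imwrite("pics/ov2.png",cv2.resize(T[0],(600,600)))
E
```

```text
(no output)
```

View pics/ov2.png

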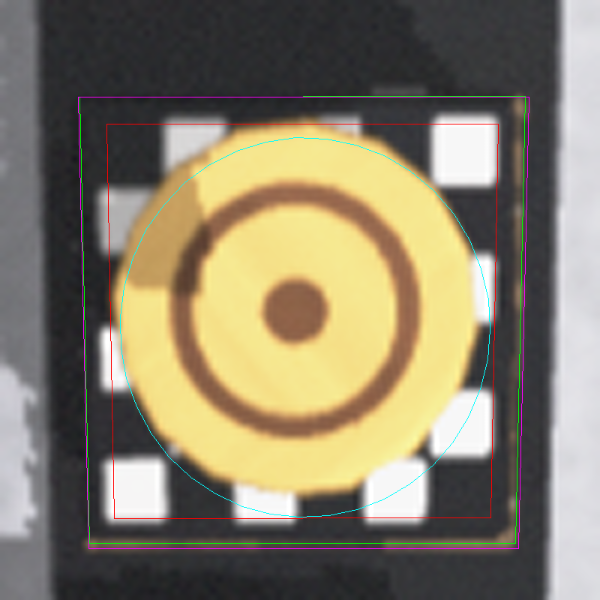

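```bash
python3 - <<'E'
from fit import *
go(.42,-.26,.24,-86)
E
```

```text
delta [11.988  8.407 -1.579] rot [ 0.002 -0.001  0.002] tcp [0.6087 0.0537 0.2005] yaw -85.99 j [ 20.2  21.6  -3.5   0.  -64.9 -16.2] F [-0.1  0.1  0.5] w 0.998 t 20.95
```

Emit:
play_rows(deltas=[[0.7,0.5,-0.4,0,0,0,87],[1.8,1.3,-1,0,0,0,87],[3.3,2.3,-1.5,0,0,0,87],[4.9,3.4,-1.6,0,0,0,87],[6.5,4.5,-1.6,0,0,0,87],[8.1,5.7,-1.6,0,0,0,87],[9.7,6.8,-1.6,0,0,0,87],[11,7.7,-1.6,0,0,0,87],[11.8,8.3,-1.6,0,0,0,87],[12,8.4,-1.6,0,0,0,87],[12,8.4,-1.6,0,0,0,87],[12,8.4,-1.6,0,0,0,87]])

```text
time_s: 22.15
tcp_pos: [0.4205, -0.2598, 0.2408]
ee_rot: [[0.071, -0.998, 0.001], [-0.998, -0.071, -0.0], [0.0, -0.001, -1.0]]
wrist_force: [0.4, 0.4, 0.1]
gripper_width: 0.999
```

```bash
python3 - <<'E'
from fit import *
c=cap("wrist"); cv2.imwrite("pics/w7.png",c["pixels"][:,:,::-1])
k=mask("wrist","cup",(.4233,-.326),c)
if k: print(k[2],k[1].sum(),fit([(c,k[1])],"cup",.4233,-.326))
print(proj(c,[[.4233,-.326,.095],[.4233,-.326,0]]))
go(.4233,-.326,.06,-86)
E
```

```text
0.74 3641 (array([ 0.42347609, -0.32554986]), np.float64(0.8707577356484414), np.float64(0.05685251206159592))
[[316.98815672 141.0053178 ]
 [316.26951263 140.85509423]]
delta [2.665 0.092 7.225] rot [-0.002 -0.     0.023] tcp [ 0.4208 -0.2594  0.2406] yaw -85.89 j [-12.8   8.4 -15.7  -0.  -65.9  16.9] F [0.7 0.4 0.2] w 0.999 t 22.25
```

View pics/w7.png

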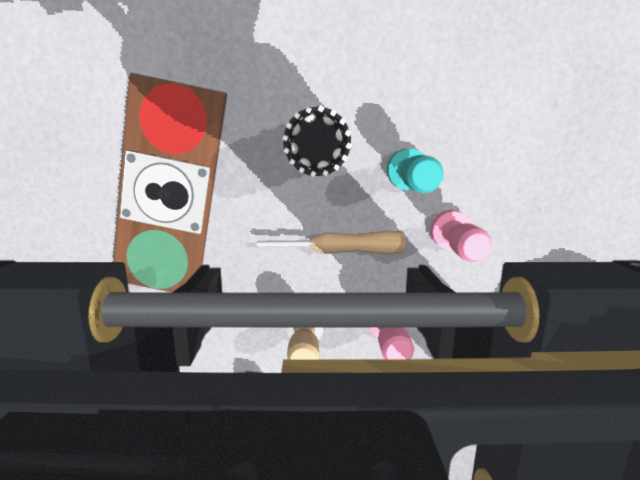

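Emit:
play_rows(deltas=[[0.8,0,0,0,0,0,87],[1.8,0.1,0,0,0,0,87],[2.65,0.1,0.3,0,0,0,87],[2.65,0.09,1.4,0,0,0,87],[2.65,0.09,2.8,0,0,0,87],[2.65,0.09,4.2,0,0,0,87],[2.65,0.09,5.6,0,0,0,87],[2.65,0.09,6.7,0,0,0,87],[2.65,0.09,7.17,0,0,0,87],[2.65,0.09,7.17,0,0,0,78],[2.65,0.09,7.17,0,0,0,68],[2.65,0.09,7.17,0,0,0,60]])

```text
time_s: 23.45
tcp_pos: [0.4241, -0.3267, 0.063]
ee_rot: [[0.071, -0.997, 0.003], [-0.997, -0.071, -0.002], [0.002, -0.003, -1.0]]
wrist_force: [0.1, 0.3, -0.0]
gripper_width: 0.807
```

Emit:
play_rows(deltas=[[0,0,0,0,0,0,52],[0,0,0,0,0,0,46],[0,0,0,0,0,0,46],[0,0,0,0,0,0,46],[0,0,0,0,0,0,46]])

```text
time_s: 23.95
tcp_pos: [0.4231, -0.3267, 0.0623]
ee_rot: [[0.071, -0.998, 0.001], [-0.998, -0.071, -0.001], [0.001, -0.001, -1.0]]
wrist_force: [-1.6, -0.2, 6.0]
gripper_width: 0.635
```

```bash
python3 - <<'E'
from fit import *
go(.59,-.11,.19,-86)
E
```

```text
delta [-8.168 -7.276 -5.105] rot [-0.014 -0.011  0.01 ] tcp [ 0.4231 -0.3267  0.0623] yaw -85.95 j [-20.3  23.4 -24.    0.  -42.5  24.3] F [-1.6 -0.2  6. ] w 0.635 t 23.95
```

Emit:
play_rows(deltas=[[0,0,-0.3,0,0,0,46],[0,0,-1.2,0,0,0,46],[0,0,-2.5,0,0,0,46],[-0.2,-0.2,-4,0,0,0,46],[-0.8,-0.7,-5,0,0,0,46],[-1.9,-1.7,-5.5,0,0,0,46],[-3.2,-2.8,-5.5,0,0,0,46],[-4.6,-4.1,-5.5,0,0,0,46],[-6,-5.3,-5.5,0,0,0,46],[-7.3,-6.4,-5.5,0,0,0,46],[-8.2,-7.1,-5.5,0,0,0,46],[-8.4,-7.3,-5.5,0,0,0,46]])

```text
time_s: 25.15
tcp_pos: [0.591, -0.1013, 0.1979]
ee_rot: [[0.073, -0.997, -0.001], [-0.997, -0.073, 0.001], [-0.001, 0.001, -1.0]]
wrist_force: [-0.3, -0.5, -1.8]
gripper_width: 0.637
```

Emit:
play_rows(deltas=[[0,0,0,0,0,0,46],[0,0,0,0,0,0,46],[0,0,0,0,0,0,46]])

```text
time_s: 25.45
tcp_pos: [0.5891, -0.1051, 0.1987]
ee_rot: [[0.069, -0.998, -0.001], [-0.998, -0.069, 0.0], [-0.0, 0.001, -1.0]]
wrist_force: [0.3, -0.5, -2.3]
gripper_width: 0.634
```

```bash
python3 - <<'E'
from seg import *
c=cap("wrist"); cv2.imwrite("pics/w8.png",c["pixels"][:,:,::-1]); np.save("w8.npy",c,allow_pickle=True)
for n,p in(("green",(.5935,-.1837)),("red",(.572,-.338))):
    m=col(c,n); print(n,centroid(c,m,.008),worldrect(c,m,.008)[0],m.sum(),proj(c,[*p,.008]))
go(.5935,-.1837,.2,-86)
s=r.sense();p=s["tcp_pos"];R=s["ee_rot"]
for z in (-.0623,.0327): print(z,proj(c,p+R@[.028,0,-z])[0])
E
```

```text
green [ 0.59441864 -0.18418637] ((594.3026123046875, -183.83816528320312), (67.65016174316406, 67.73148345947266), 3.8948683738708496) 4498 [[315.35164205 127.03991533]]Traceback (most recent call last):
  File "<stdin>", line 4, in <module>
  File "seg.py", line 8, in col
    n,l,st,ce=cv2.connectedComponentsWithStats(m); i=1+np.argmax(st[1:,4])
                                                       ~~~~~~~~~^^^^^^^^^^
    return _wrapfunc(a, 'argmax', axis=axis, out=out, **kwds)
    return bound(*args, **kwds)
ValueError: attempt to get argmax of an empty sequence
```

View pics/w8.png

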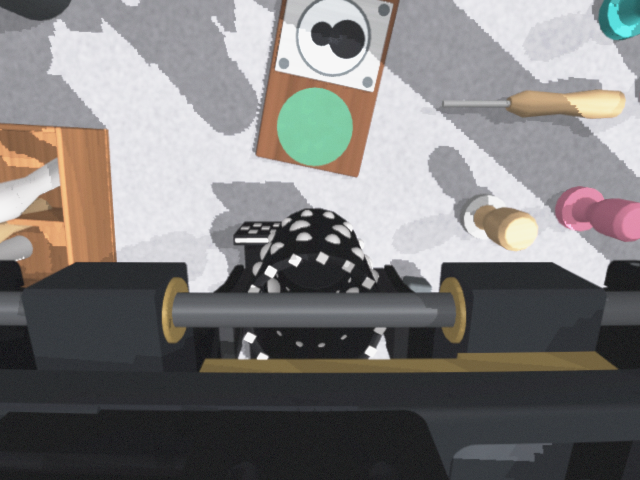

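```bash
python3 - <<'E'
from seg import *
c=np.load("w8.npy",allow_pickle=True).item()
go(.5934,-.1834,.0803,-86)
s=r.sense();p=s["tcp_pos"];R=s["ee_rot"]
for z in (-.0623,.0327): print(z,proj(c,p+R@[.028,0,-z])[0])
E
```

```text
delta [3.135 0.045 4.744] rot [ 0.004  0.    -0.013] tcp [ 0.5892 -0.1051  0.1989] yaw -86.07 j [  5.4  20.5  -5.5  -0.  -64.1  -1.4] F [ 0.5  0.6 -1.6] w 0.633 t 25.5
-0.0623 [314.65874107 205.07024614]
0.0327 [315.41360666 249.49774735]
```

Emit:
play_rows(deltas=[[0.3,0,0,0,0,0,46],[1,0,0,0,0,0,46],[1.9,0,0,0,0,0,46],[2.6,0.04,0.1,0,0,0,46],[3.1,0.04,0.5,0,0,0,46],[3.18,0.04,1.3,0,0,0,46],[3.18,0.04,2.4,0,0,0,46],[3.18,0.04,3.5,0,0,0,46],[3.18,0.04,4.4,0,0,0,46],[3.18,0.04,4.8,0,0,0,46],[3.18,0.04,4.8,0,0,0,46],[3.18,0.04,4.8,0,0,0,46]])

```text
time_s: 26.7
tcp_pos: [0.5953, -0.1837, 0.0795]
ee_rot: [[0.071, -0.998, 0.001], [-0.998, -0.071, -0.001], [0.001, -0.001, -1.0]]
wrist_force: [1.0, -0.7, -1.2]
gripper_width: 0.629
```

Emit:
play_rows(deltas=[[0,0,0,0,0,0,46],[0,0,0,0,0,0,46]])

```text
time_s: 26.9
tcp_pos: [0.5954, -0.1835, 0.0802]
ee_rot: [[0.07, -0.998, 0.003], [-0.998, -0.07, -0.0], [0.0, -0.003, -1.0]]
wrist_force: [-0.8, 0.0, -1.1]
gripper_width: 0.637
```

```bash
python3 - <<'E'
from fit import *
go(.5934,-.1845,.0703,-86)
E
```

```text
delta [0.036 0.083 0.395] rot [-0.03  -0.005  0.008] tcp [ 0.5954 -0.1835  0.0802] yaw -85.96 j [ -2.3  29.1 -10.2   0.  -50.5   6.3] F [-0.8  0.  -1.1] w 0.637 t 26.9
```

Emit:
play_rows(deltas=[[0.03,0.05,0.15,0,0,0,46],[0.03,0.05,0.28,0,0,0,46],[0.03,0.05,0.36,0,0,0,46],[0.03,0.05,0.36,0,0,0,46],[0.03,0.05,0.36,0,0,0,46]])

```text
time_s: 27.4
tcp_pos: [0.5932, -0.1843, 0.0705]
ee_rot: [[0.071, -0.998, -0.0], [-0.998, -0.071, -0.0], [0.0, 0.0, -1.0]]
wrist_force: [-2.2, 0.9, 4.1]
gripper_width: 0.635
```

```bash
python3 - <<'E'
from fit import *
go(.5934,-.1845,.0703,-86)
E
```

```text
delta [ 0.009 -0.007  0.007] rot [ 0.003 -0.003  0.01 ] tcp [ 0.5932 -0.1843  0.0705] yaw -85.95 j [ -2.3  29.7 -10.9   0.  -49.4   6.4] F [-2.2  0.9  4.1] w 0.635 t 27.4
```

Emit:
play_rows(deltas=[[0,0,0,0,0,0,60],[0,0,0,0,0,0,68],[0,0,0,0,0,0,78],[0,0,0,0,0,0,82],[0,0,-0.4,0,0,0,87],[0,0,-1.2,0,0,0,87],[0,0,-2.5,0,0,0,87],[0,0,-4,0,0,0,87],[-0.6,0,-5.4,0,0,0,87],[-1.6,0,-6.6,0,0,0,87],[-2.6,0,-6.8,0,0,0,87],[-2.6,0,-6.8,0,0,0,87]])

```text
time_s: 28.6
tcp_pos: [0.5896, -0.1173, 0.2429]
ee_rot: [[0.073, -0.997, 0.005], [-0.997, -0.073, 0.001], [-0.0, -0.005, -1.0]]
wrist_force: [0.1, -0.1, 0.0]
gripper_width: 0.999
```

```bash
python3 - <<'E'
from fit import *
c=cap("wrist"); cv2.imwrite("pics/w9.png",c["pixels"][:,:,::-1])
k=mask("wrist","cup",(.593,-.184),c)
if k: print(k[2],k[1].sum(),fit([(c,k[1])],"cup",.593,-.184,0,.008))
for n in("top","scene"):
  d=cap(n)
  k=mask(n,"cup",(.593,-.184),d)
  if k: print(n,k[2],k[1].sum(),fit([(d,k[1])],"cup",.593,-.184,0,.008))
  k=mask(n,"seal",(.42,-.112),d)
  if k: print(n,k[2],k[1].sum(),fit([(d,k[1])],"seal",.42,-.112))
go(.416,-.05,.22,-86)
E
```

```text
0.92 3798 (array([ 0.59344021, -0.18320363]), np.float64(3.067031753200258), np.float64(0.05418970435857773))
top 0.9 642 (array([ 0.59380429, -0.18327188]), np.float64(-1.761025192555189), np.float64(0.9643691778182983))
top 0.84 561 (array([ 0.42059002, -0.11153565]), np.float64(1.2913760614219205), np.float64(0.0573752224445343))
scene 0.64 1635 (array([ 0.59250417, -0.18494036]), np.float64(1.737914610842637), np.float64(0.04009938985109329))
scene 0.98 624 (array([ 0.42023914, -0.11247939]), np.float64(2.9533644919272373), np.float64(0.07972756773233414))
delta [-3.275  6.692  0.772] rot [ 0.016 -0.001 -0.006] tcp [ 0.5886 -0.1201  0.2391] yaw -86.03 j [  3.9  19.1  -1.6   0.  -69.4   0.1] F [0.3 0.2 0.8] w 1.002 t 29.0
```

View pics/w9.png

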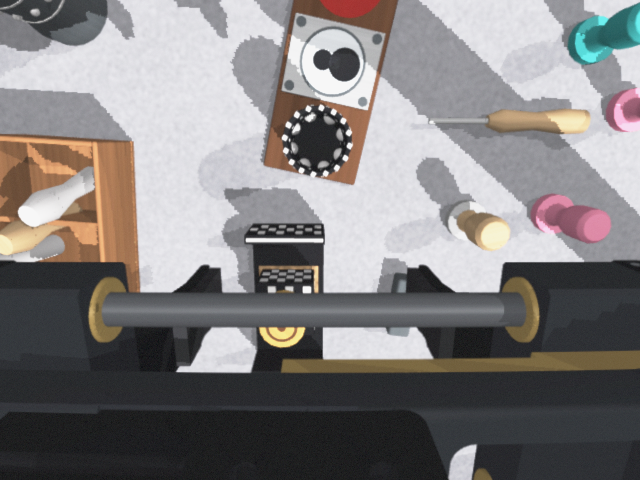

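Emit:
play_rows(deltas=[[-0.4,0.7,0,0,0,0,87],[-1,2,0.1,0,0,0,87],[-1.7,3.4,0.3,0,0,0,87],[-2.4,4.9,0.5,0,0,0,87],[-3,6.1,0.7,0,0,0,87],[-3.3,6.6,0.8,0,0,0,87],[-3.3,6.7,0.8,0,0,0,87],[-3.3,6.7,0.8,0,0,0,87],[-3.3,6.7,0.8,0,0,0,87]])

```text
time_s: 29.9
tcp_pos: [0.417, -0.0491, 0.22]
ee_rot: [[0.07, -0.998, 0.001], [-0.998, -0.07, -0.0], [0.0, -0.001, -1.0]]
wrist_force: [-0.2, -0.8, 0.6]
gripper_width: 1.004
```

```bash
python3 - <<'E'
from fit import *
c=cap("wrist"); cv2.imwrite("pics/w10.png",c["pixels"][:,:,::-1])
k=mask("wrist","seal",(.4204,-.112),c)
if k: print(k[2],k[1].sum(),fit([(c,k[1])],"seal",.4204,-.112))
print(proj(c,[[.4204,-.112,.075],[.4204,-.112,.0]]))
go(.4205,-.112,.041,-86)
E
```

```text
0.78 1582 (array([ 0.42172047, -0.11125916]), np.float64(1.6840188190936238), np.float64(0.040810681879520416))
[[315.88482216 145.14331109]
 [315.5111863  144.21510891]]
delta [2.518 0.027 7.15 ] rot [ 0.001 -0.002 -0.003] tcp [ 0.4168 -0.0491  0.2197] yaw -86.02 j [ 15.7   1.6 -26.5   0.  -61.8 -11.7] F [-1.  -0.1  0.5] w 0.997 t 30.0
```

View pics/w10.png

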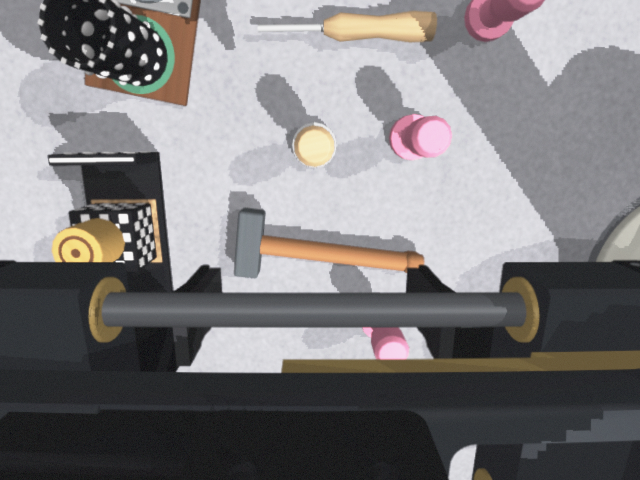

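Emit:
play_rows(deltas=[[0.8,0,0,0,0,0,75],[1.8,0,0,0,0,0,65],[2.5,0,0.3,0,0,0,60],[2.5,0,1.4,0,0,0,60],[2.5,0,2.8,0,0,0,60],[2.5,0,4.2,0,0,0,60],[2.5,0.01,5.6,0,0,0,60],[2.5,0.01,6.7,0,0,0,60],[2.5,0.01,7.17,0,0,0,60],[2.5,0.01,7.17,0,0,0,60],[2.5,0.01,7.17,0,0,0,50],[2.5,0.01,7.17,0,0,0,42]])

```text
time_s: 31.2
tcp_pos: [0.4212, -0.1113, 0.0413]
ee_rot: [[0.07, -0.998, 0.002], [-0.998, -0.07, 0.0], [0.0, -0.002, -1.0]]
wrist_force: [-1.3, -0.3, 0.2]
gripper_width: 0.58
```

Emit:
play_rows(deltas=[[0,0,0,0,0,0,34],[0,0,0,0,0,0,25],[0,0,0,0,0,0,25],[0,0,0,0,0,0,25],[0,0,0,0,0,0,25]])

```text
time_s: 31.7
tcp_pos: [0.4208, -0.1112, 0.0411]
ee_rot: [[0.071, -0.997, 0.002], [-0.997, -0.071, -0.0], [0.0, -0.002, -1.0]]
wrist_force: [0.1, 0.6, 5.6]
gripper_width: 0.378
```

```bash
python3 - <<'E'
from fit import *
go(.567,-.25,.20,-86)
E
```

```text
delta [ 5.954 -5.45  -6.344] rot [-0.019 -0.002  0.012] tcp [ 0.4208 -0.1112  0.0411] yaw -85.94 j [  6.8  17.6 -38.8   0.  -33.5  -2.7] F [0.1 0.6 5.6] w 0.378 t 31.7
```

Emit:
play_rows(deltas=[[0,0,-0.3,0,0,0,25],[0,0,-1.2,0,0,0,25],[0,0,-2.5,0,0,0,25],[0,0,-4,0,0,0,25],[0.3,-0.3,-5.4,0,0,0,25],[1,-0.9,-6.2,0,0,0,25],[2,-1.8,-6.4,0,0,0,25],[3.1,-2.9,-6.4,0,0,0,25],[4.2,-3.9,-6.4,0,0,0,25],[5.2,-4.8,-6.4,0,0,0,25],[5.8,-5.3,-6.4,0,0,0,25],[5.95,-5.45,-6.4,0,0,0,25]])

```text
time_s: 32.9
tcp_pos: [0.5666, -0.2511, 0.1989]
ee_rot: [[0.068, -0.998, -0.003], [-0.998, -0.068, 0.001], [-0.001, 0.003, -1.0]]
wrist_force: [-1.2, 0.3, -2.0]
gripper_width: 0.383
```

Emit:
play_rows(deltas=[[0,0,0,0,0,0,25],[0,0,0,0,0,0,25],[0,0,0,0,0,0,25]])

```text
time_s: 33.2
tcp_pos: [0.5657, -0.2492, 0.2008]
ee_rot: [[0.071, -0.997, -0.0], [-0.997, -0.071, 0.0], [-0.0, 0.0, -1.0]]
wrist_force: [-0.2, -0.2, -1.1]
gripper_width: 0.376
```

```bash
python3 - <<'E'
from seg import *
c=cap("wrist"); cv2.imwrite("pics/w11.png",c["pixels"][:,:,::-1]); np.save("w11.npy",c,allow_pickle=True)
print(proj(c,[.572,-.338,.008]))
hsv=cv2.cvtColor(c["pixels"],cv2.COLOR_RGB2HSV); u=proj(c,[.572,-.338,.008])[0].astype(int);print(hsv[u[1],u[0]])
m=((hsv[:,:,0]<6)|(hsv[:,:,0]>174))&(hsv[:,:,1]>170)&(hsv[:,:,2]>60)
m=m.astype(np.uint8);m[:max(u[1]-70,0)]=0;m[u[1]+70:]=0;m[:,:u[0]-70]=0;m[:,u[0]+70:]=0
print(m.sum(),centroid(c,m,.008),worldrect(c,m,.008)[0])
go(.572,-.338,.2,-86)
s=r.sense();p=s["tcp_pos"];R=s["ee_rot"]
for z in (-.0411,-.0291): print(z,proj(c,p+R@[.022,0,-z])[0])
E
```

```text
[[314.35903137 115.47387446]]
[  0 171 164]
4457 [ 0.57298763 -0.33882899] ((573.2147827148438, -338.0738525390625), (68.12236022949219, 68.25479125976562), 5.308594703674316)
delta [3.559 0.006 0.038] rot [-0.001  0.003  0.015] tcp [ 0.5658 -0.2492  0.201 ] yaw -85.92 j [ -8.8  22.3  -2.4  -0.  -65.3  12.9] F [ 0.6  0.1 -1.5] w 0.376 t 33.25
-0.0411 [314.6720729 221.9810881]
-0.0291 [314.73918066 226.84195676]
```

View pics/w11.png

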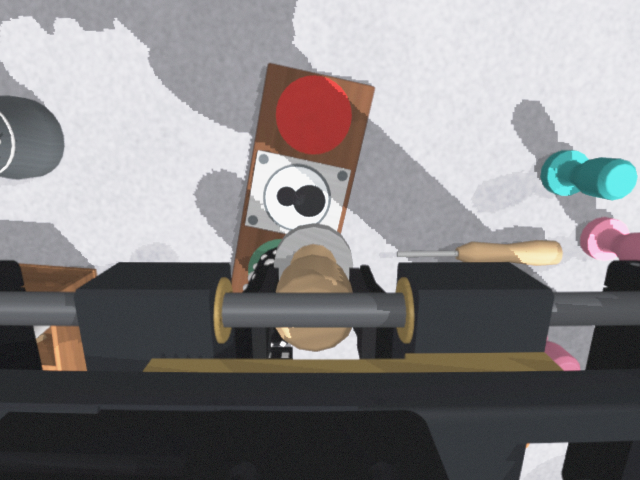

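Emit:
play_rows(deltas=[[0.3,0,0,0,0,0,25],[1.1,0,0,0,0,0,25],[2.1,0,0,0,0,0,25],[2.9,0,0.1,0,0,0,25],[3.4,0,0.6,0,0,0,25],[3.56,0,1.6,0,0,0,25],[3.56,0,2.9,0,0,0,25],[3.56,0,4.2,0,0,0,25],[3.56,0,5.2,0,0,0,25],[3.56,0,5.7,0,0,0,25],[3.56,0,5.7,0,0,0,25],[3.56,0,5.7,0,0,0,25]])

```text
time_s: 34.45
tcp_pos: [0.5734, -0.3391, 0.0589]
ee_rot: [[0.071, -0.997, 0.001], [-0.997, -0.071, -0.001], [0.001, -0.001, -1.0]]
wrist_force: [0.8, 0.1, -1.9]
gripper_width: 0.377
```

Emit:
play_rows(deltas=[[0,0,0,0,0,0,25],[0,0,0,0,0,0,25]])

```text
time_s: 34.65
tcp_pos: [0.5736, -0.3391, 0.0598]
ee_rot: [[0.071, -0.998, 0.003], [-0.998, -0.071, -0.001], [0.001, -0.003, -1.0]]
wrist_force: [-0.1, -0.1, -2.0]
gripper_width: 0.377
```

```bash
python3 - <<'E'
from fit import *
go(.5722,-.3378,.0491,-86)
E
```

```text
delta [-0.057  0.055  0.428] rot [-0.033 -0.015  0.009] tcp [ 0.5736 -0.3391  0.0598] yaw -85.95 j [-16.7  34.   -4.5   0.  -51.3  20.7] F [-0.1 -0.1 -2. ] w 0.377 t 34.65
```

Emit:
play_rows(deltas=[[-0.03,0.02,0.15,0,0,0,25],[-0.03,0.02,0.3,0,0,0,25],[-0.03,0.02,0.39,0,0,0,25],[-0.03,0.02,0.39,0,0,0,25],[-0.03,0.02,0.39,0,0,0,25]])

```text
time_s: 35.15
tcp_pos: [0.5722, -0.3381, 0.0492]
ee_rot: [[0.071, -0.997, -0.0], [-0.997, -0.071, -0.0], [0.0, 0.0, -1.0]]
wrist_force: [-2.3, 2.9, 4.7]
gripper_width: 0.384
```

```bash
python3 - <<'E'
from fit import *
go(.5722,-.3378,.0491,-86)
E
```

```text
delta [-0.012 -0.002  0.005] rot [ 0.001 -0.004  0.011] tcp [ 0.5722 -0.3381  0.0492] yaw -85.94 j [-16.7  34.6  -5.2   0.  -50.2  20.7] F [-2.3  2.9  4.7] w 0.384 t 35.15
```

Emit:
play_rows(deltas=[[0,0,0,0,0,0,40],[0,0,0,0,0,0,50],[0,0,0,0,0,0,60],[0,0,0,0,0,0,60],[0,0,-0.4,0,0,0,60],[0,0,-1.2,0,0,0,60],[0,0,-2.5,0,0,0,70],[0,0,-4,0,0,0,87],[-0.6,0,-5.4,0,0,0,87],[-1.6,0,-6.9,0,0,0,87],[-2.5,1,-8,0,0,0,87],[-2.5,1,-8,0,0,0,87]])

```text
time_s: 36.35
tcp_pos: [0.5431, -0.2767, 0.2554]
ee_rot: [[0.073, -0.997, 0.01], [-0.997, -0.073, -0.003], [0.004, -0.01, -1.0]]
wrist_force: [1.0, -1.0, 1.6]
gripper_width: 0.992
```

Emit:
play_rows(deltas=[[0,1,0,0,0,0,87],[0,2,0,0,0,0,87],[0,3,0,0,0,0,87],[0,3,0,0,0,0,87],[0,3,0,0,0,0,87]])

```text
time_s: 36.85
tcp_pos: [0.468, -0.2831, 0.2487]
ee_rot: [[0.07, -0.998, 0.001], [-0.998, -0.07, -0.0], [0.0, -0.001, -1.0]]
wrist_force: [0.4, -0.9, -0.6]
gripper_width: 0.998
```

```bash
python3 - <<'E'
from fit import *
for n in("top","scene","wrist"):
  d=cap(n); cv2.imwrite(f"pics/{n}12.png",d["pixels"][:,:,::-1])
  for t,p,z in(("seal",(.572,-.338),.008),("cup",(.593,-.184),.008),("weight",(.613,-.01),.053)):
    k=mask(n,t,p,d)
    if k: print(n,t,round(k[2],2),k[1].sum(),fit([(d,k[1])],t,*p,0,z))
for n in ("top","scene"):
  for t in("hammer","graver","spool"): 
    print(n,t,[np.round(x["centre"],3) for x in r.spot_in(n,t)][:1])
go(.5,-.2,.25)
E
```

```text
top weight 0.6 692 (array([ 0.61243522, -0.01234573]), np.float64(5.058863383932511), np.float64(0.050126444548368454))
scene seal 0.78 722 (array([ 0.57145097, -0.33938829]), np.float64(1.558289441828106), np.float64(0.046312328428030014))
scene cup 0.64 1596 (array([ 0.59248834, -0.18505034]), np.float64(-0.9365810053112327), np.float64(0.05639097839593887))
scene weight 0.73 748 (array([ 0.61303046, -0.01394857]), np.float64(1.3258683831035294), np.float64(0.08205214142799377))
wrist seal 0.68 2060 (array([ 0.57348562, -0.33785422]), np.float64(5.148783621731426), np.float64(0.04035194218158722))
wrist cup 0.63 781 (array([ 0.59481732, -0.18216845]), np.float64(-1.3309169495720394), np.float64(2.4880762100219727))
top hammer [array([ 0.43 , -0.002,  0.019])]
top graver []
top spool [array([0.411, 0.221, 0.046])]
scene hammer [array([ 0.47 , -0.001,  0.023])]
scene graver [array([ 0.382, -0.213,  0.024])]
scene spool [array([0.423, 0.226, 0.036])]
delta [-3.213 -1.51  -0.066] rot [-0.001 -0.     0.   ] tcp [ 0.468  -0.2828  0.2483] yaw -85.97 j [-14.1  13.4  -8.2   0.  -68.4  18.2] F [ 0.2 -0.5  0. ] w 1.004 t 37.75
```

View pics/top12.png

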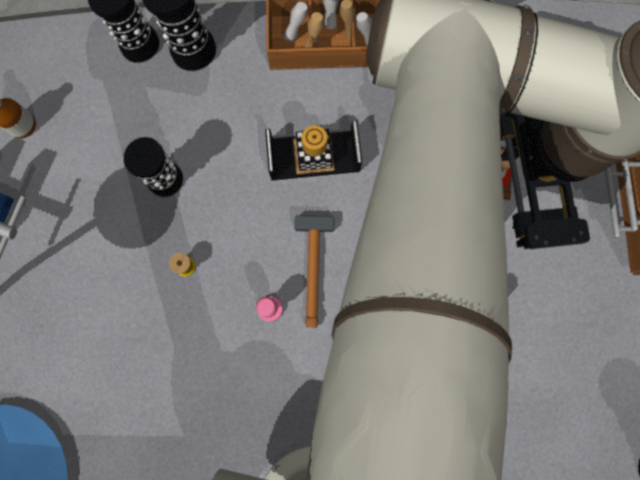

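View pics/scene12.png

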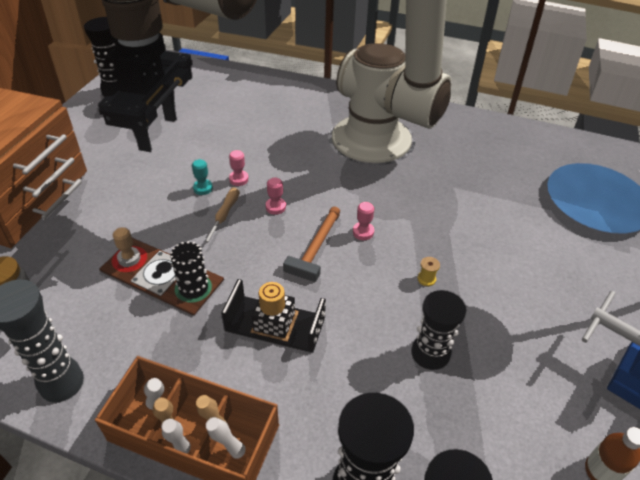

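```bash
python3 - <<'E'
from fit import *
T=[]
for n,q,(x,y) in(("top",(285,120,345,180),(.6119,-.0088)),("scene",(245,280,305,340),(.6125,-.0108))):
    d=cap(n); f=10
    im=cv2.resize(d["pixels"][q[1]:q[3],q[0]:q[2],::-1],None,fx=f,fy=f,interpolation=cv2.INTER_CUBIC)
    im=np.clip(im.astype(float)*1.5,0,255).astype(np.uint8)
    a=np.radians(4);R=np.array([[np.cos(a),-np.sin(a)],[np.sin(a),np.cos(a)]])
    for h,z,cl in((.034,.008,(0,255,0)),(.03,.008,(0,0,255)),(.03,.053,(255,0,255))):
        P=np.c_[np.array([[-h,-h],[h,-h],[h,h],[-h,h]])@R.T+[x,y],[z]*4]
        u=((proj(d,P)-q[:2]+.5)*f-.5).astype(np.int32); cv2.polylines(im,[u],True,cl,1)
    T.append(im)
    print(n, "px per mm y", np.diff(proj(d,[[x,y,.05],[x,y+.001,.05]]),axis=0)*10,"x",np.diff(proj(d,[[x,y,.05],[x+.001,y,.05]]),axis=0)*10)
for i,t in enumerate(T): cv2.imwrite(f"pics/ovb{i}.png",t)
E
```

```text
top px per mm y [[-5.69230424  0.16533784]] x [[-0.14131084 -5.36944615]]
scene px per mm y [[5.36667137 1.60206258]] x [[-2.20413992  4.32288107]]
```

View pics/ovb0.png

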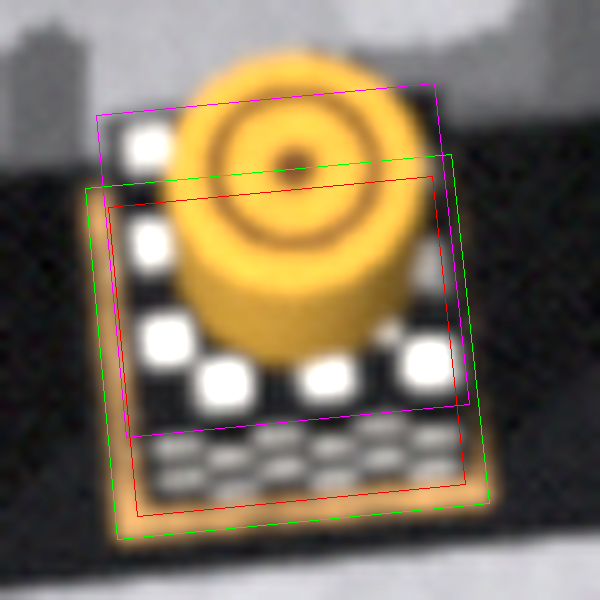

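View pics/ovb1.png

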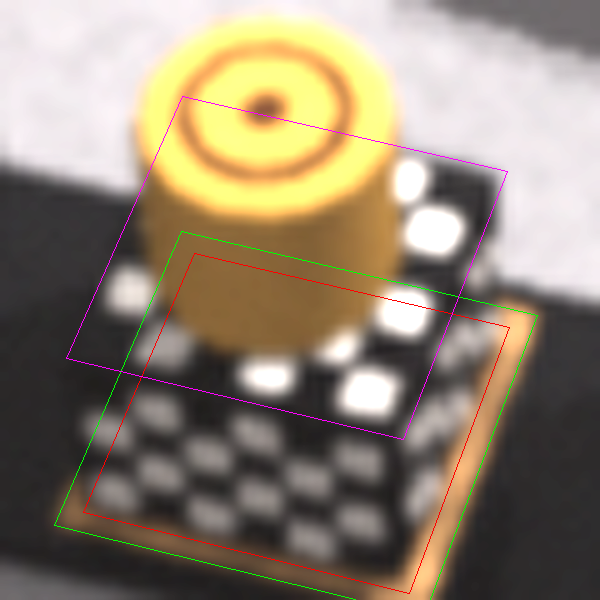

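```bash
python3 - <<'E'
from h import *
c=cap("wrist"); go(.5,-.2,.25)
print(r.finish_job())
E
```

```text
delta [-3.213 -1.51  -0.067] rot [-0.001 -0.     0.   ] tcp [ 0.468  -0.2828  0.2483] yaw -85.97 j [-14.1  13.4  -8.2   0.  -68.4  18.2] F [-0.9  0.2 -0.1] w 1.002 t 37.9
the job is handed in; nothing more can be done
None
```

View pics/wrist12.png

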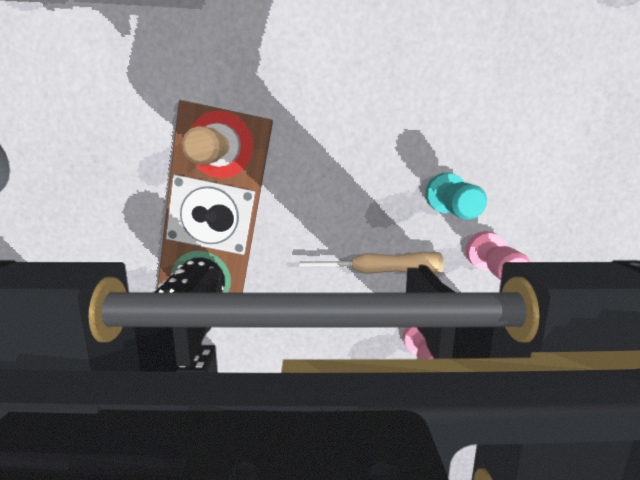

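The job is handed in at 37.9 s: all four pieces were placed in the order asked, and all stand upright and released with the arm clear. The hammer, graver and spool still read at their starting positions, to within the networks' few millimetres.

| Piece | Where it stands | Offset in the last checks |
|---|---|---|
| Chequered box | on the cork, squared up to about 0.1° | about 1–1.5 mm towards −y |
| Brass weight | on the box top | about 1 mm from the box centre by the wrist camera |
| Pen cup | on the green round | about 1 mm |
| Wooden seal | on the red round | about 1 mm |

**Where the cameras disagreed:**
- **Box along x:** the views differed by about 1–2 mm.
- **Weight:** the fixed cameras put it about 3 mm towards −y from the cork centre, and the wrist camera about 2 mm. I left it, because moving it again risked more than it would gain.
- **Top camera:** the arm hid the board from it at the end, so the seal rests on the scene and wrist views. The cup's last check is the scene view; the wrist and scene views had also agreed on it when it was placed. The graver's last check is the scene camera alone.

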